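# Wedge-lock a brass tube in the sawing jig

## Robot

A 6-joint arm with a two-finger parallel gripper is mounted at the origin on the work surface. World frame = base frame: x ahead of the robot, y to its left, z up, the work surface at z = 0. Lengths are in m, angles in rad, forces in N, time in s.
With the tool pointing down it reaches from about 0.325 to 0.925 m from the base axis. Payload 3.1 kg.
Tool frame: the origin (TCP) lies between the finger pads; the fingertips stand nose_length ahead of it and the grasp point (between the pads) lies 3 mm ahead of it (nose_length is the distance from the TCP to the fingertips, in m); z points along the fingers, y is the direction in which the jaws open and shut (so a half turn about z gives the same grasp; the last joint's range is limited). The gripper opens to 85 mm and grips with 20 to 120 N. Pads are 22 mm wide; open, the fingers measure 114 mm over their backs; the gripper's body (76 mm by 85 mm) begins 54 mm behind the grasp point. The pads swing forward as they close: fully open they stand 13 mm farther back than shut.
Start: joints at [1.231, 0.217, 1.613, -0, 1.311, -0.112], TCP at [0.141, 0.609, 0.253] pointing down, gripper open.
Joint ranges: [-2.75, 2.75], [-0.78, 2.1], [0.31, 2.55], [-1.13, 4.27], [0.13, 2.63], [-2.58, 2.58]. Speed limits (rad/s): [2.79, 2.79, 3.14, 3.14, 3.14, 3.14].

## Interface

Orientations are given as a rotation vector (axis times angle).
In Python, from rig import * gives the robot as it stands. The module is installed in compiled form; this text tells all that it offers.
- The arm moves only by the tool step_arm, never from a script. Its argument "moves" is a list of rows, each an object of numbers: "wx", "wy", "wz": the turn, a rotation vector about the tool's x, y, z in rad; "dx", "dy", "dz": the shift along the tool's x, y, z in mm; "grip": the gripper command: -1 is shut, 1 is fully open, values between are in proportion. In form: [{"wx": .., "wy": .., "wz": .., "dx": .., "dy": .., "dz": .., "grip": ..}, ...]. A call has 1 to 5 rows; each row shifts and turns the commanded pose from where the row before left it, along the tool's axes as they then stand; what a row does not reach is not made up. A row lasts 1/8 s, in which the tool goes at most 62.5 mm and 10.7 degrees, less where a joint would pass 70% of its speed; a pose out of reach is approached as far as the arm can. A call is refused whole if a number of a shift passes 62.5 or a number of a turn 0.188, either way. A call with a gripper value outside its range is refused whole. The fingers move at their own pace and stop on an object; the grip force is fixed at half the most. Time passes only in rows, so rows that do not move let the fingers close. It gives the time, the measured TCP pose, the force and the opening at its end, in the units of the state.
- get_obs(): the state, without advancing time (a new reading comes with each control period).
- capture(name): name is "scene" or "top"; returns a dict with "frame" (384x512x3 uint8, blue, green, red), "depth" (384x512 float32, m along the optical axis (not along the pixel's ray), 0 where there is no reading), "mtx" (3x3 intrinsics, pixels), "distortion" ([k1, k2, p1, p2, k3] as OpenCV has them; the pictures are not rectified), "origin" and "attitude" of the camera in the world. Camera axes: x right, y down, z forward; pixel columns grow to the right and rows downward; lengths in m; the calibration is good to about 2 mm. A picture is of the moment at which its call begins.
- finish_job(): hands the job in, once; it reports no verdict.
The state is a dict: "time_s": time; "joint_positions": joint angles; "qvel": joint speeds; "tau": joint torques, N m; "tcp_pos": TCP position; "orientation": TCP orientation; "force": force on the tool from outside, world axes, zero at the start; "moment": the same for the moment, N m; "gripper_width": opening from 0.0 (shut) to 1.0 (fully open).
Only numpy, scipy, OpenCV 4.12 (cv2) and the standard library are available. Lean on these libraries where they do the work, as an engineer would, in place of code of your own. Each camera call takes 0.05 s, during which the arm holds its last target.

## Task

Take the brass tube from the rack and lay it gently, centred, across the ribs of the sawing jig, slide the clamp bar up until it traps the tube against the two stop posts, then push the wooden thumb wedge along its channel until it jams the bar fast, firmly enough that the tube stays clamped when you let go. Leave the copper tube, the jar, the steel block and the burnisher where they are.

Things in the scene. Friction and masses are not known exactly. Their poses are not given: they have to be found in the camera images.
- saw_jig: Grey sawing jig fixed to the bench, yaw varies. Origin: plate underside, at bench level. Axes: x = the way the clamp bar closes, y = along the clamped tube and the way the wedge is driven, z up. Plate top at z 10 mm; plate spans x -106..80, y -85..85, plus a tongue x -106..-40, y -155..-85 carrying the wedge channel.
- bed (a point): Middle of the ribbed bed, at jig x 42, y 0, z 24 mm (rib tops). Four black ribs run along x (x 12..62) at y -66, -30, 30, 66, each 6 mm wide. The tube lies on them along jig y, its centre at z 33, and can roll along x.
- stops (a point): Midway between the two fixed steel stop posts (jig y -48 and 48, each 24 mm wide, tops at z 44), on the plane of their faces, jig x 60, z 33. Open between the posts. The clamped tube's centre is at jig x 51.
- channel (a point): Floor of the wedge channel at jig x -71, y -55, z 10 mm. It runs along jig y, 38 mm wide (x -90..-52), between lips 6 mm high. Beside it, at x -104..-90, y -45..40, stands the steel abutment up to z 40, against which the wedge backs.
- bar (a joint): Slide of the forked blue clamp bar, in m: 0 = fully open, grows as it moves to jig +x; starts at 0 to 0.007; 0.018 with the tube trapped. About 2 N to move it, stays where it is left. While the bar is open, the side of its tail blocks the wedge: close the bar first.
- fork (a point): On the bar: midway between its two fork pads (jig y -48 and 48, 24 mm wide, z 18..44), on the plane of their faces, jig x = 24 mm + bar value, z 33. Between the pads the fork is open 34 mm deep, back to the spine (y -60..60, z 21..40).
- ramp (a point): On the bar: middle of the ramp face at the back of its tail (tail at jig y -30..20, z 21..40), sloped 1:5 to match the wedge.
- bar_post (a point): Middle of the dark round push post (14 mm diameter, 35 mm tall, jig z 40..75) standing on the bar's tail: jig x = -58 mm + bar value, y 0, z 57.5.
- wedge_heel (a point): Middle of the heel face of the wedge (outer face of its red thumb tab), 35 mm above the bench. Tab 36 mm wide, 12 thick, jig z 10..58. Axes as the jig's, tip to +y. Starts at jig y -127..-114, jig x -71; jams near jig y -62..-50 once the bar is closed on the tube. Pushed with 12 to 18 N it stays jammed by itself.
- wedge: Loose waxed wooden thumb wedge in its channel, 80 mm long, 30 mm tall (jig z 10..40), 36 mm thick at the heel, narrowing 1:5 to 20 mm at the tip; about 120 g. Origin: middle of its underside, 40 mm ahead of the heel face; y toward its tip, z up.
- brass_tube_mid (a point): Middle of the axis of the brass (yellow) tube: 18 mm diameter, 150 mm long, about 100 g, lying along its own y axis. In the rack its centre is 31 mm above the bench.
- brass_tube: The brass tube as a body; origin on its side, 9 mm from the axis, half-way along it; y along the tube.
- rack: Dark wooden tube rack, fixed, yaw varies; origin: centre of underside. Base 130 (x) x 120 (y) x 8 mm; two combs across x at y -45 and 45, 8 mm thick, teeth to z 34, hold the tubes along y in two slots at x -35 and 35 (which tube is in which varies).
- copper_tube_mid (a point): Middle of the copper (reddish) tube in the rack's other slot, same size as the brass one; leave it.
- jar_mid (a point): Middle of the amber glass jar (50 mm diameter, 80 mm tall, upright) beside the jig at the wedge's side; leave it.
- block_mid (a point): Middle of the steel bench block, 60 x 60 x 22 mm, beside the jig; leave it.
- burnisher_mid (a point): Wooden-handled burnisher, 180 mm long along its own x, 20 mm thick, lying on the bench on the robot's side of the jig; middle of its axis line, 10 mm up; leave it.
Things that resemble listed ones, but are neither listed nor needed, are in the scene too. What is shaped like the wedge but blue or green is not meant.

How it is judged:
By the outcome, as a careful person would: the job done as asked, in the order asked, and still so for the second after the job is handed in, with the robot touching nothing.
It also fails if it takes over 58 s, if anything falls off the work surface, if the arm or the gripper's body presses on something with over 40 N, if the wrist force passes 120 N, or if a joint passes its speed limit or range.

## Working session

There is one attempt and no reset: what is moved stays moved. The work goes in short steps, Python scripts to look and compute and a tool call to move; the robot and the scene stay as the last step left them, time stands still between calls to the robot, and variables do not carry over. Pictures are saved under pics/ and viewed, and the job is handed in when it is done.

Besides the shell and the picture viewer there is one more tool, called after "Call:" by a JSON object that holds its "fn" and its "kwargs". step_arm: Moves the arm, as the interface text tells. Its arguments: {"type":"object","properties":{"moves":{"type":"array"}},"required":["moves"]}

```bash
mkdir -p pics; ls; python3 - <<'E'
from rig import *
import cv2,numpy as np,pickle
for n in ["scene","top"]:
    c=capture(n); cv2.imwrite(f"pics/{n}0.png",c["frame"]); pickle.dump(c,open(f"{n}0.pkl","wb"))
    print(n,c["mtx"],c["distortion"],c["origin"],c["attitude"])
print(get_obs())
E
```

```text
pics
scene [[354.66665149   0.         252.9650248 ]
 [  0.         354.66665149 190.22912584]
 [  0.           0.           1.        ]] [-0.10139127  0.          0.          0.          0.        ] [ 1.26734489 -0.23564125  0.64696974] [-1.90140699 -1.38612476  0.62193622]
top [[445.38481253   0.         262.32296548]
 [  0.         445.38481253 191.02199497]
 [  0.           0.           1.        ]] [-0.07841951  0.          0.          0.          0.        ] [ 0.37158621 -0.01557674  1.23194166] [-2.10043362  2.13861974 -0.21353144]
{'time_s': 0.1, 'joint_positions': array([ 1.23081033e+00,  2.17667117e-01,  1.61480263e+00, -4.71870464e-06,
        1.31130852e+00, -1.12209447e-01]), 'qvel': array([ 0.0010752 , -0.001514  , -0.00411348,  0.00114791, -0.00036223,
       -0.00033916]), 'tau': array([-5.41828598e-06, -3.98080516e+01, -3.04967308e+01, -2.11992574e-04,
        4.21379315e-03, -5.51547117e-06]), 'tcp_pos': array([0.14088323, 0.60819661, 0.25209088]), 'orientation': array([-0.35696034, -3.12075666,  0.00334687]), 'force': array([-0.12084094,  0.80965672, -0.35311965]), 'moment': array([ 0.03154065,  0.01801715, -0.00465077]), 'gripper_width': 0.9974055766061092}
```

View pics/scene0.png

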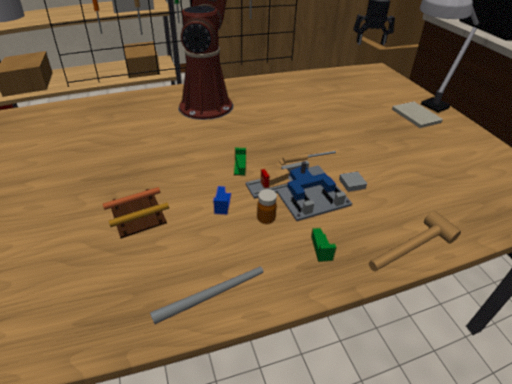

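View pics/top0.png

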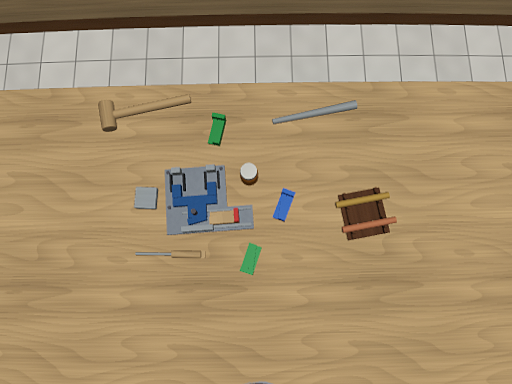

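Candidates for the brass tube in top view: the yellow tube (362,200), the reddish copper tube (370,225), and the grey rod (315,112). For the wedge: tan with a red tab (225,216), against green (217,130), green (250,259) and blue (284,205). I choose the yellow tube and the red-tabbed wedge, and will check them in a crop.

```bash
cat > h.py <<'E'
import cv2,numpy as np,pickle
from scipy.spatial.transform import Rotation as R
def ray(c,uv):
    p=cv2.undistortPoints(np.array(uv,float).reshape(-1,1,2),c["mtx"],c["distortion"]).reshape(-1,2)
    d=np.c_[p,np.ones(len(p))]@R.from_rotvec(c["attitude"]).as_matrix().T
    return np.array(c["origin"]),d
def onz(c,uv,z):
    o,d=ray(c,uv); return o+d*((z-o[2])/d[:,2])[:,None]
def proj(c,P):
    Rm=R.from_rotvec(c["attitude"]).as_matrix()
    q,_=cv2.projectPoints((np.atleast_2d(P)-c["origin"])@Rm,np.zeros(3),np.zeros(3),c["mtx"],c["distortion"]); return q.reshape(-1,2)
def crop(c,x0,y0,x1,y1,s,fn):
    cv2.imwrite(fn,cv2.resize(c["frame"][y0:y1,x0:x1],None,fx=s,fy=s,interpolation=cv2.INTER_CUBIC))
def load(n): return pickle.load(open(n+".pkl","rb"))
E
python3 - <<'E'
from h import *
t=load("top0");s=load("scene0")
crop(t,150,150,260,240,7,"pics/c1.png")
crop(t,325,175,405,245,7,"pics/c2.png")
crop(s,230,140,380,225,5,"pics/c3.png")
for c,n in((t,"t"),(s,"s")):
    hsv=cv2.cvtColor(c["frame"],cv2.COLOR_BGR2HSV)
    print(n,[ (u,hsv[u[1],u[0]]) for u in ([(362,200),(370,225),(348,215),(237,215),(222,217),(195,212)] if n=="t" else [(140,215),(130,199)])])
print(onz(t,[(362,200)],.031),proj(t,[0,0,0]))
E
```

```text
t [((362, 200), array([ 21, 152, 173], dtype=uint8)), ((370, 225), array([ 11, 144, 177], dtype=uint8)), ((348, 215), array([ 12, 143,  80], dtype=uint8)), ((237, 215), array([  1, 185, 190], dtype=uint8)), ((222, 217), array([ 18,  94, 181], dtype=uint8)), ((195, 212), array([150,  14,  53], dtype=uint8))]
s [((140, 215), array([ 19, 198, 102], dtype=uint8)), ((130, 199), array([  9, 178, 119], dtype=uint8))]
[[ 0.58111032 -0.29614231  0.031     ]] [[257.96001392 423.33595521]]
```

View pics/c1.png

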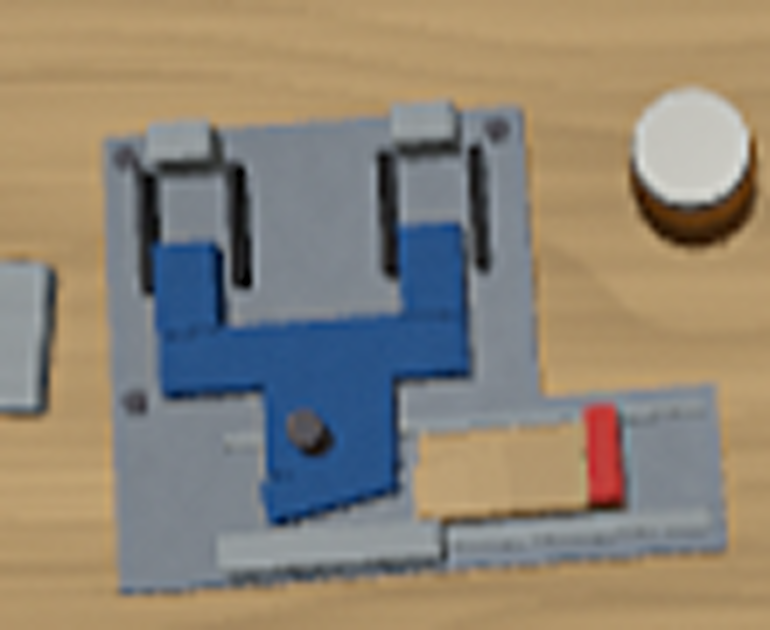

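View pics/c2.png

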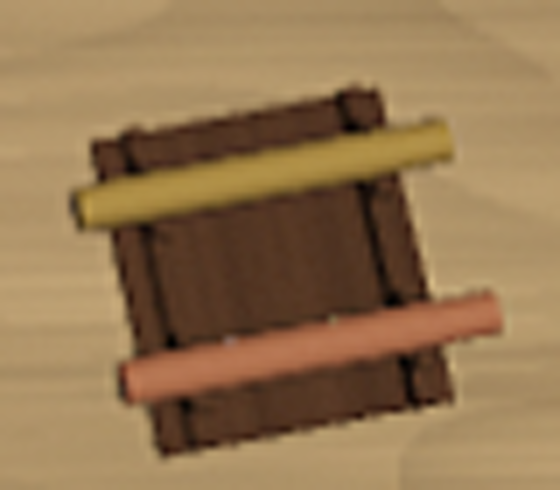

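View pics/c3.png

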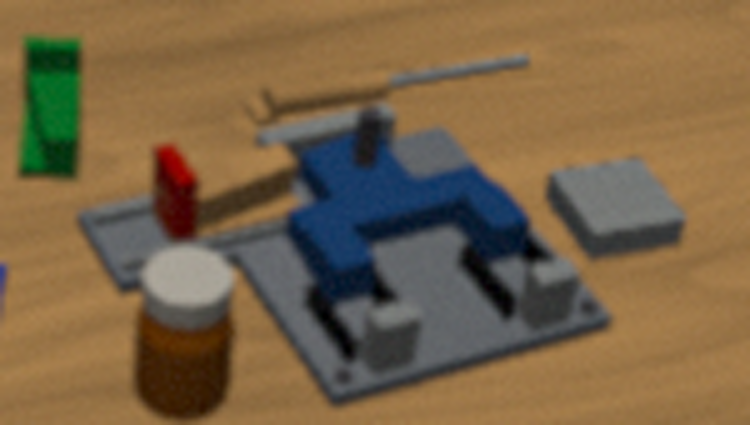

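```bash
cat >> h.py <<'E'
def rigid(J,W):
    J=np.array(J,float);W=np.array(W,float);a=J-J.mean(0);b=W-W.mean(0)
    th=np.arctan2((a[:,0]*b[:,1]-a[:,1]*b[:,0]).sum(),(a*b).sum())
    r=np.array([[np.cos(th),-np.sin(th)],[np.sin(th),np.cos(th)]]); t=W.mean(0)-r@J.mean(0)
    return th,t,W-(J@r.T+t)
def tube(c,z,box,lo,hi):
    hsv=cv2.cvtColor(c["frame"],cv2.COLOR_BGR2HSV); m=cv2.inRange(hsv,np.array(lo),np.array(hi)); k=np.zeros_like(m);x0,y0,x1,y1=box;k[y0:y1,x0:x1]=m[y0:y1,x0:x1]
    cs,_=cv2.findContours(k,cv2.RETR_EXTERNAL,cv2.CHAIN_APPROX_NONE); b=max(cs,key=cv2.contourArea)
    kk=np.zeros_like(k);cv2.drawContours(kk,[b],-1,255,-1); v,u=np.nonzero(kk)
    P=onz(c,np.c_[u,v],z)[:,:2]; 
    (cx,cy),wh,an=cv2.minAreaRect((P*1000).astype(np.float32))
    w,V=np.linalg.eigh(np.cov(P.T)); d=V[:,1]; d=d*np.sign(d[1])
    return P.mean(0),(cx,cy),wh,np.arctan2(-d[0],d[1]),len(P)
E
python3 - <<'E'
from h import *
t=load("top0");s=load("scene0")
px=np.array([(105,140),(522,108),(542,395),(716,385),(728,550),(120,592)],float); uv=(px+.5)/7-.5+150
J=[(80,85),(80,-85),(-40,-85),(-40,-155),(-106,-155),(-106,85)]
W=onz(t,uv,.01)[:,:2]*1000
th,tr,res=rigid(J,W); print("jig yaw",th,np.degrees(th),"origin",tr,"\n",res)
# scene check: corners project
r=np.array([[np.cos(th),-np.sin(th)],[np.sin(th),np.cos(th)]])
im=s["frame"].copy(); im=cv2.resize(im,None,fx=3,fy=3)
imt=cv2.resize(t["frame"],None,fx=3,fy=3)
pts=[np.r_[r@j+tr,10]/1000 for j in np.array(J,float)]
for c,i in((s,im),(t,imt)):
    for p in proj(c,pts): cv2.circle(i,tuple(int(x*3) for x in p),3,(0,255,255),1)
cv2.imwrite("pics/d1.png",np.hstack([im[420:680,680:1060],imt[450:710,460:800]]))
print(tube(t,.031,(325,180,400,212),(16,90,60),(28,255,255)))
print(tube(s,.031,(100,190,180,240),(16,150,60),(28,255,255)))
# post top: z75, px (305,430)
def P(x,y,z):
    w=onz(t,[((x+.5)/7-.5+150,(y+.5)/7-.5+150)],z/1000)[0,:2]*1000; return r.T@(w-tr)
print("post",P(308,425,75),"fork pads",P(188,243,44),P(430,223,44),"tab top",P(604,455,58),"jar",P(690,145,80))
print("stop faces",P(180,163,44),P(425,150,44))
E
```

```text
jig yaw 0.057898269631602266 3.3173264910012734 origin [608.53233615 164.12415199] 
 [[-1.18512922 -0.23853463]
 [-0.87968611  0.294686  ]
 [ 1.13645843 -0.56107071]
 [-0.10627369  0.16038048]
 [-0.09348539  0.17008609]
 [ 1.12811599  0.17445277]]
(array([ 0.59944845, -0.29590239]), (594.1033325195312, -298.16546630859375), (209.54757690429688, 87.302734375), np.float64(0.0014962818007361576), 2045)
(array([ 0.58044512, -0.29800486]), (580.4530639648438, -295.91552734375), (35.563663482666016, 153.27296447753906), np.float64(0.17276805563164604), 477)
post [-54.75613029  -1.38563553] fork pads [25.75450753 46.63221859] [ 26.53264824 -48.31630399] tab top [ -71.91206853 -110.87465893] jar [  41.09030104 -152.20276314]
stop faces [58.14024705 48.57834146] [ 55.99205847 -47.90985632]
```

View pics/d1.png

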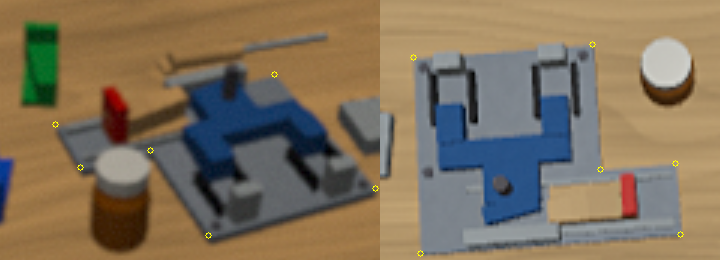

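```bash
python3 - <<'E'
from h import *
t=load("top0");s=load("scene0")
for lo in(115,125,135):print(tube(t,.031,(325,180,400,212),(18,lo,110),(30,255,255)))
for lo in(150,170):
  for v in (90,120):
    print(tube(s,.031,(100,190,180,240),(17,lo,v),(30,255,255)))
h=cv2.cvtColor(t["frame"],cv2.COLOR_BGR2HSV); print(h[190:212,362])
# ends by eye from crop c2: left end (82,207), right (447,140)
px=np.array([(76,208),(452,139)],float); w=onz(t,(px+.5)/7-.5+np.array([325,175]),.031)*1000; print(w, w.mean(0), np.diff(w,axis=0), np.linalg.norm(w[1]-w[0]))
E
```

```text
(array([ 0.58333057, -0.29761065]), (583.3323364257812, -297.44952392578125), (17.59817123413086, 152.50146484375), np.float64(0.16849767440844196), 338)
(array([ 0.58330384, -0.2978668 ]), (583.4576416015625, -298.196533203125), (17.59817123413086, 150.9865264892578), np.float64(0.16934570754316536), 335)
(array([ 0.58321107, -0.29745657]), (583.4526977539062, -297.8533630371094), (17.216659545898438, 150.3038787841797), np.float64(0.1702258988645989), 331)
(array([ 0.57794955, -0.29766128]), (577.5811767578125, -296.1435241699219), (24.044023513793945, 153.3325653076172), np.float64(0.17000697916731022), 353)
(array([ 0.57642108, -0.29754922]), (575.825927734375, -296.3443603515625), (16.489107131958008, 153.25732421875), np.float64(0.1733599216468679), 250)
(array([ 0.57848138, -0.29901021]), (577.6295166015625, -296.77587890625), (21.398366928100586, 150.07215881347656), np.float64(0.16704576309140645), 334)
(array([ 0.5770697 , -0.29915033]), (576.5807495117188, -296.9517517089844), (14.639867782592773, 150.04635620117188), np.float64(0.16903226773055285), 232)
[[ 17 118 136]
 [ 11 161  76]
 [ 12 149  82]
 [ 13 149  82]
 [ 12 149  82]
 [ 10 144  78]
 [ 17 153 102]
 [ 20 158 147]
 [ 20 156 170]
 [ 21 149 176]
 [ 21 152 173]
 [ 21 159 162]
 [ 20 162 135]
 [ 16 154  96]
 [ 11 149  82]
 [ 11 148  86]
 [ 13 153  85]
 [ 12 149  84]
 [ 11 141  85]
 [ 12 149  84]
 [ 11 144  85]
 [ 11 147  83]]
[[ 570.54836701 -222.07332554   31.        ]
 [ 595.32600399 -372.86139358   31.        ]] [ 582.9371855  -297.46735956   31.        ] [[  24.77763698 -150.78806804    0.        ]] 152.8102508240842
```

Crop check: the brass tube is the yellow one in the far slot, with its mid at about (0.582, -0.298) and yaw 0.170. The wedge has a tan body and a red tab. The jig origin is (0.6085, 0.1641) with yaw 0.058. I'll rotate the tool first.

Call:
{"fn": "step_arm", "kwargs": {"moves": [{"wz": 0.18, "grip": 0.1}, {"wz": 0.18, "grip": 0.1}, {"wz": 0.18, "grip": 0.1}, {"wz": 0.18, "grip": 0.1}, {"wz": 0.18, "grip": 0.1}]}}

```text
$.moves[0]: bad value
```

Call:
{"fn": "step_arm", "kwargs": {"moves": [{"wz": 0.18, "grip": 0.1}, {"wz": 0.093, "grip": 0.1}, {"grip": 0.1}]}}

```text
$.moves[0]: bad value
```

```bash
cat >> h.py <<'E'
TH=.0579; JT=np.array([608.5,164.1])
def j2w(x,y): c,s=np.cos(TH),np.sin(TH); return JT+np.array([c*x-s*y,s*x+c*y])
def w2j(w): c,s=np.cos(TH),np.sin(TH); d=np.array(w)-JT; return np.array([c*d[0]+s*d[1],-s*d[0]+c*d[1]])
def go(x,y,z,jaw):
    "mm; prints tool deltas"
    from rig import get_obs
    o=get_obs(); M=R.from_rotvec(o["orientation"]).as_matrix(); p=o["tcp_pos"]*1000
    d=M.T@(np.array([x,y,z])-p)
    T=np.c_[[-np.sin(-jaw)*0+np.sin(jaw),-np.cos(jaw),0],[np.cos(jaw),np.sin(jaw),0],[0,0,-1]]
    w=R.from_matrix(M.T@T).as_rotvec()
    print("t",round(o["time_s"],2),"p",p.round(1),"jig",w2j(p[:2]).round(1),"d",d.round(1),"w",w.round(3),"F",o["force"].round(1),"g",round(o["gripper_width"],3),"q",o["joint_positions"].round(2))
E
python3 -c "
from h import *
go(582,-298,252,.17)"
```

```text
Traceback (most recent call last):
  File "h.py", line 37, in go
    w=R.from_matrix(M.T@T).as_rotvec()
      ~~~~~~~~~~~~~^^^^^^^
  File "scipy/spatial/transform/_rotation.pyx", line 1143, in scipy.spatial.transform._rotation.Rotation.from_matrix
ValueError: Non-positive determinant (left-handed or null coordinate frame) in rotation matrix 0: [[-3.87368559e-01 -9.21924911e-01 -2.40203065e-04]
 [-9.21922964e-01  3.87367175e-01  2.17238163e-03]
 [ 1.90972596e-03 -1.06296106e-03  9.99997612e-01]].
```

```bash
sed -i 's/T=np.c_\[.*/T=np.c_[[-np.sin(jaw),np.cos(jaw),0],[np.cos(jaw),np.sin(jaw),0],[0,0,-1]]/' h.py
python3 -c "
from h import *
go(582,-298,252,.17)"
```

```text
t 0.1 p [140.9 608.2 252.1] jig [-441.1  470.4] d [-634.4 -783.2    1.6] w [-2.000e-03  1.000e-03  1.173e+00] F [-0.1  0.8 -0.4] g 0.997 q [ 1.23  0.22  1.61 -0.    1.31 -0.11]
```

Call:
{"fn": "step_arm", "kwargs": {"moves": [{"wx": 0, "wy": 0, "wz": 0.18, "dx": 0, "dy": 0, "dz": 0, "grip": 0.1}, {"wx": 0, "wy": 0, "wz": 0.18, "dx": 0, "dy": 0, "dz": 0, "grip": 0.1}, {"wx": 0, "wy": 0, "wz": 0.18, "dx": 0, "dy": 0, "dz": 0, "grip": 0.1}, {"wx": 0, "wy": 0, "wz": 0.18, "dx": 0, "dy": 0, "dz": 0, "grip": 0.1}, {"wx": 0, "wy": 0, "wz": 0.18, "dx": 0, "dy": 0, "dz": 0, "grip": 0.1}]}}

```text
time_s: 0.72
tcp_pos: [0.141, 0.6084, 0.2525]
orientation: [1.687, 2.65, -0.002]
force: [-0.4, 0.1, -0.5]
gripper_width: 0.548
```

Call:
{"fn": "step_arm", "kwargs": {"moves": [{"wx": 0, "wy": 0, "wz": 0.18, "dx": 0, "dy": 0, "dz": 0, "grip": 0.1}, {"wx": 0, "wy": 0, "wz": 0.093, "dx": 0, "dy": 0, "dz": 0, "grip": 0.1}, {"wx": 0, "wy": 0, "wz": 0, "dx": 0, "dy": 0, "dz": 0, "grip": 0.1}]}}

```text
time_s: 1.1
tcp_pos: [0.141, 0.6085, 0.2526]
orientation: [2.023, 2.403, -0.002]
force: [0.4, -1.3, 0.1]
gripper_width: 0.553
```

```bash
python3 -c "
from h import *
go(582,-298,252,.17)"
```

```text
t 1.1 p [141.  608.5 252.6] jig [-441.   470.7] d [-968.3  280.2    1.5] w [-0.001  0.001  0.001] F [ 0.4 -1.3  0.1] g 0.553 q [1.23 0.22 1.61 0.   1.31 1.06]
```

Call:
{"fn": "step_arm", "kwargs": {"moves": [{"wx": 0, "wy": 0, "wz": 0, "dx": -48, "dy": 14, "dz": 0, "grip": 0.1}, {"wx": 0, "wy": 0, "wz": 0, "dx": -48, "dy": 14, "dz": 0, "grip": 0.1}, {"wx": 0, "wy": 0, "wz": 0, "dx": -48, "dy": 14, "dz": 0, "grip": 0.1}, {"wx": 0, "wy": 0, "wz": 0, "dx": -48, "dy": 14, "dz": 0, "grip": 0.1}, {"wx": 0, "wy": 0, "wz": 0, "dx": -48, "dy": 14, "dz": 0, "grip": 0.1}]}}

```text
time_s: 1.72
tcp_pos: [0.2511, 0.3826, 0.2532]
orientation: [2.022, 2.404, 0.0]
force: [0.5, -0.5, 0.3]
gripper_width: 0.548
```

Call:
{"fn": "step_arm", "kwargs": {"moves": [{"wx": 0, "wy": 0, "wz": 0, "dx": -48, "dy": 14, "dz": 0, "grip": 0.1}, {"wx": 0, "wy": 0, "wz": 0, "dx": -48, "dy": 14, "dz": 0, "grip": 0.1}, {"wx": 0, "wy": 0, "wz": 0, "dx": -48, "dy": 14, "dz": 0, "grip": 0.1}, {"wx": 0, "wy": 0, "wz": 0, "dx": -48, "dy": 14, "dz": 0, "grip": 0.1}, {"wx": 0, "wy": 0, "wz": 0, "dx": -48, "dy": 14, "dz": 0, "grip": 0.1}]}}

```text
time_s: 2.35
tcp_pos: [0.3607, 0.158, 0.2534]
orientation: [2.022, 2.404, 0.001]
force: [0.5, 0.5, 0.1]
gripper_width: 0.548
```

Call:
{"fn": "step_arm", "kwargs": {"moves": [{"wx": 0, "wy": 0, "wz": 0, "dx": -48, "dy": 14, "dz": 0, "grip": 0.1}, {"wx": 0, "wy": 0, "wz": 0, "dx": -48, "dy": 14, "dz": 0, "grip": 0.1}, {"wx": 0, "wy": 0, "wz": 0, "dx": -48, "dy": 14, "dz": 0, "grip": 0.1}, {"wx": 0, "wy": 0, "wz": 0, "dx": -48, "dy": 14, "dz": 0, "grip": 0.1}, {"wx": 0, "wy": 0, "wz": 0, "dx": -48, "dy": 14, "dz": 0, "grip": 0.1}]}}

```text
time_s: 2.98
tcp_pos: [0.4703, -0.0668, 0.2532]
orientation: [2.023, 2.403, 0.0]
force: [-0.3, 0.5, -0.6]
gripper_width: 0.551
```

Call:
{"fn": "step_arm", "kwargs": {"moves": [{"wx": 0, "wy": 0, "wz": 0, "dx": -48, "dy": 14, "dz": 0, "grip": 0.1}, {"wx": 0, "wy": 0, "wz": 0, "dx": -48, "dy": 14, "dz": 0, "grip": 0.1}, {"wx": 0, "wy": 0, "wz": 0, "dx": -48, "dy": 14, "dz": 0, "grip": 0.1}, {"wx": 0, "wy": 0, "wz": 0, "dx": -48, "dy": 14, "dz": 0, "grip": 0.1}, {"wx": 0, "wy": 0, "wz": 0, "dx": 0, "dy": 0, "dz": 0, "grip": 0.1}]}}

```text
time_s: 3.6
tcp_pos: [0.5582, -0.248, 0.2526]
orientation: [2.027, 2.4, -0.001]
force: [0.1, 0.1, -0.5]
gripper_width: 0.55
```

```bash
python3 -c "
from h import *
go(582,-298,134,.17)"
```

```text
t 3.6 p [ 558.2 -248.   252.6] jig [ -74.1 -408.5] d [-53.3  15.1 118.6] w [-0.     0.    -0.002] F [ 0.1  0.1 -0.5] g 0.55 q [-0.53  0.19  1.65 -0.    1.3  -0.7 ]
```

Call:
{"fn": "step_arm", "kwargs": {"moves": [{"wx": 0, "wy": 0, "wz": 0, "dx": -27, "dy": 7.5, "dz": 40, "grip": 0.1}, {"wx": 0, "wy": 0, "wz": 0, "dx": -26.3, "dy": 7.6, "dz": 40, "grip": 0.1}, {"wx": 0, "wy": 0, "wz": 0, "dx": 0, "dy": 0, "dz": 38, "grip": 0.1}, {"wx": 0, "wy": 0, "wz": 0, "dx": 0, "dy": 0, "dz": 30, "grip": 0.1}, {"wx": 0, "wy": 0, "wz": 0, "dx": 0, "dy": 0, "dz": 0, "grip": 0.1}]}}

```text
time_s: 4.22
tcp_pos: [0.5786, -0.2922, 0.1016]
orientation: [-2.018, -2.397, 0.001]
force: [-0.0, 0.2, 0.8]
gripper_width: 0.549
```

```bash
python3 - <<'E'
from h import *
from rig import *
go(582,-298,34,.17)
s=capture("scene");t=capture("top")
crop(s,70,120,220,245,4,"pics/e1.png");crop(t,310,160,410,250,6,"pics/e2.png")
E
```

```text
t 4.22 p [ 578.6 -292.2  101.6] jig [ -56.2 -453.8] d [-6.7  2.7 67.5] w [-0.006 -0.006  0.001] F [-0.   0.2  0.8] g 0.549 q [-0.58  0.43  1.65  0.    1.07 -0.75]
```

View pics/e1.png

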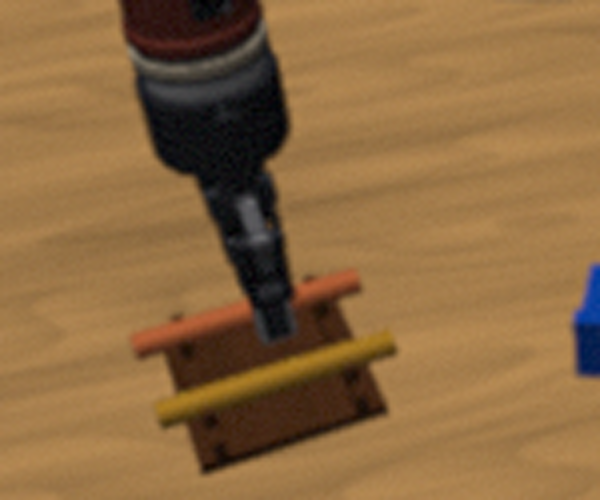

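View pics/e2.png

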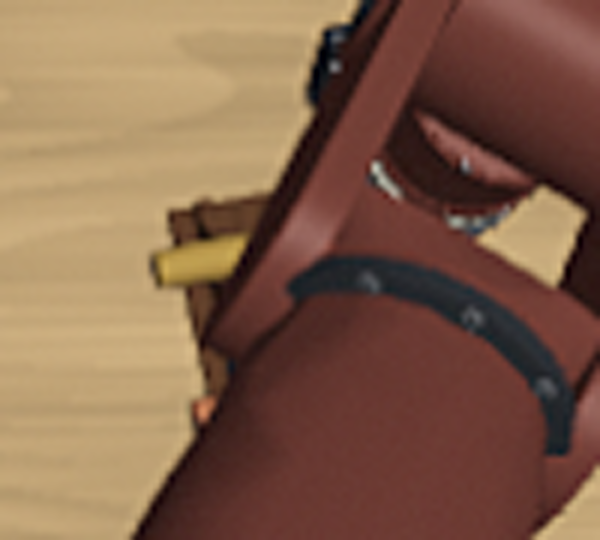

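The scene crop shows the gripper above the rack, its tip at about (138,203), with the brass tube at (139,214) below it and not touched. The top view is mostly hidden by the arm. The pose was still settling, so I'll settle and correct.

Call:
{"fn": "step_arm", "kwargs": {"moves": [{"wx": 0, "wy": 0, "wz": 0, "dx": 0, "dy": 0, "dz": 10, "grip": 0.1}, {"wx": 0, "wy": 0, "wz": 0, "dx": 0, "dy": 0, "dz": 0, "grip": 0.1}]}}

```text
time_s: 4.58
tcp_pos: [0.5816, -0.2948, 0.0958]
orientation: [2.024, 2.402, 0.0]
force: [0.1, 0.6, -0.5]
gripper_width: 0.55
```

```bash
python3 -c "
from h import *
go(582,-298,34,.17)"
```

```text
t 4.58 p [ 581.6 -294.8   95.8] jig [ -53.4 -456.6] d [-3.2 -0.2 61.8] w [0. 0. 0.] F [ 0.1  0.6 -0.5] g 0.55 q [-0.58  0.44  1.65  0.    1.06 -0.75]
```

Call:
{"fn": "step_arm", "kwargs": {"moves": [{"wx": 0, "wy": 0, "wz": 0, "dx": -3.2, "dy": 0, "dz": 20, "grip": 0.1}, {"wx": 0, "wy": 0, "wz": 0, "dx": 0, "dy": 0, "dz": 18, "grip": 0.1}, {"wx": 0, "wy": 0, "wz": 0, "dx": 0, "dy": 0, "dz": 10, "grip": 0.1}, {"wx": 0, "wy": 0, "wz": 0, "dx": 0, "dy": 0, "dz": 0, "grip": 0.1}, {"wx": 0, "wy": 0, "wz": 0, "dx": 0, "dy": 0, "dz": 0, "grip": 0.1}]}}

```text
time_s: 5.2
tcp_pos: [0.5823, -0.2983, 0.0474]
orientation: [2.024, 2.402, 0.0]
force: [-0.3, 0.4, -0.2]
gripper_width: 0.552
```

Call:
{"fn": "step_arm", "kwargs": {"moves": [{"wx": 0, "wy": 0, "wz": 0, "dx": 0, "dy": 0, "dz": 7, "grip": 0.1}, {"wx": 0, "wy": 0, "wz": 0, "dx": 0, "dy": 0, "dz": 6, "grip": 0.1}, {"wx": 0, "wy": 0, "wz": 0, "dx": 0, "dy": 0, "dz": 0, "grip": 0.1}, {"wx": 0, "wy": 0, "wz": 0, "dx": 0, "dy": 0, "dz": 0, "grip": 0.1}]}}

```text
time_s: 5.7
tcp_pos: [0.582, -0.2981, 0.0343]
orientation: [-2.025, -2.402, -0.0]
force: [-0.0, -0.3, 1.0]
gripper_width: 0.553
```

```bash
python3 -c "
from h import *
from rig import *
go(582,-298,34,.17)
s=capture('scene');crop(s,70,120,220,245,4,'pics/e3.png')"
```

```text
t 5.7 p [ 582.  -298.1   34.3] jig [ -53.2 -459.9] d [0.1 0.  0.3] w [-0. -0. -0.] F [-0.  -0.3  1. ] g 0.553 q [-0.58  0.53  1.65  0.    0.96 -0.75]
```

View pics/e3.png

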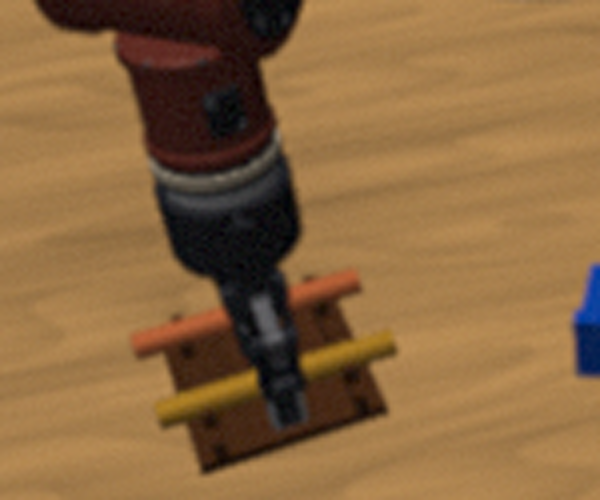

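The fingers straddle the brass tube (front finger at about (141,220)), clear of the copper one, with no contact force. Closing.

Call:
{"fn": "step_arm", "kwargs": {"moves": [{"wx": 0, "wy": 0, "wz": 0, "dx": 0, "dy": 0, "dz": 0, "grip": -0.3}, {"wx": 0, "wy": 0, "wz": 0, "dx": 0, "dy": 0, "dz": 0, "grip": -1}, {"wx": 0, "wy": 0, "wz": 0, "dx": 0, "dy": 0, "dz": 0, "grip": -1}, {"wx": 0, "wy": 0, "wz": 0, "dx": 0, "dy": 0, "dz": 0, "grip": -1}]}}

```text
time_s: 6.25
tcp_pos: [0.5826, -0.2983, 0.0347]
orientation: [2.024, 2.401, 0.001]
force: [1.0, 0.4, 1.0]
gripper_width: 0.188
```

Call:
{"fn": "step_arm", "kwargs": {"moves": [{"wx": 0, "wy": 0, "wz": 0, "dx": 0, "dy": 0, "dz": -5, "grip": -1}, {"wx": 0, "wy": 0, "wz": 0, "dx": 0, "dy": 0, "dz": -15, "grip": -1}, {"wx": 0, "wy": 0, "wz": 0, "dx": 0, "dy": 0, "dz": -30, "grip": -1}, {"wx": 0, "wy": 0, "wz": 0, "dx": 0, "dy": 0, "dz": -40, "grip": -1}, {"wx": 0, "wy": 0, "wz": 0, "dx": 0, "dy": 0, "dz": -40, "grip": -1}]}}

```text
time_s: 6.88
tcp_pos: [0.5811, -0.298, 0.166]
orientation: [-2.024, -2.401, 0.002]
force: [-0.1, -0.5, -1.1]
gripper_width: 0.191
```

Call:
{"fn": "step_arm", "kwargs": {"moves": [{"wx": 0, "wy": 0, "wz": 0, "dx": 0, "dy": 0, "dz": -20, "grip": -1}, {"wx": 0, "wy": 0, "wz": 0, "dx": 0, "dy": 0, "dz": 0, "grip": -1}]}}

```text
time_s: 7.12
tcp_pos: [0.5828, -0.2989, 0.1867]
orientation: [2.022, 2.399, 0.0]
force: [-0.0, -0.5, -0.7]
gripper_width: 0.19
```

```bash
python3 -c "
from h import *
from rig import *
x,y=j2w(43,0)
go(x,y,170,.0579)
s=capture('scene');crop(s,40,80,240,245,4,'pics/e4.png')"
```

```text
t 7.12 p [ 582.8 -298.9  186.7] jig [ -52.4 -460.7] d [447.2 146.3  15.8] w [0.003 0.003 0.112] F [-0.  -0.5 -0.7] g 0.19 q [-0.58  0.34  1.6  -0.    1.21 -0.75]
```

View pics/e4.png

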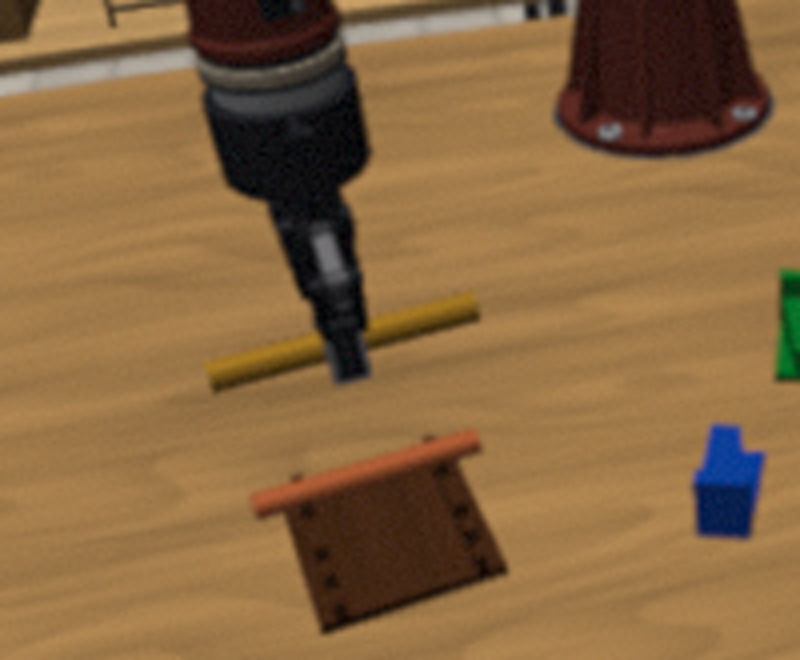

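```bash
python3 - <<'E'
from h import *
from rig import *
s=capture("scene")
hsv=cv2.cvtColor(s["frame"],cv2.COLOR_BGR2HSV);m=cv2.inRange(hsv,np.array((17,170,90)),np.array((32,255,255)))
m[:,:85]=0;m[:,170:]=0;m[:148]=0;m[184:]=0
n,l,st,ce=cv2.connectedComponentsWithStats(m);print(st[:6])
v,u=np.nonzero(m);P=onz(s,np.c_[u,v],.183)[:,:2]*1000
(c,wh,a)=cv2.minAreaRect(P.astype(np.float32));print(c,wh,a)
print(R.from_rotvec(get_obs()["orientation"]).as_matrix().round(3))
E
```

```text
[[     0      0    512    384 196299]
 [   132    154     28     12    148]
 [    92    164     29     12    161]]
(579.1285400390625, -296.542236328125) (21.645954132080078, 150.17376708984375) 9.590869903564453
[[-0.169  0.986 -0.002]
 [ 0.986  0.169  0.001]
 [ 0.002 -0.002 -1.   ]]
```

Call:
{"fn": "step_arm", "kwargs": {"moves": [{"wx": 0, "wy": 0, "wz": 0.112, "dx": 0, "dy": 0, "dz": 0, "grip": -1}, {"wx": 0, "wy": 0, "wz": 0, "dx": 0, "dy": 0, "dz": 0, "grip": -1}]}}

```text
time_s: 7.48
tcp_pos: [0.5806, -0.2972, 0.1814]
orientation: [-2.151, -2.283, 0.002]
force: [-0.2, 0.0, -1.6]
gripper_width: 0.184
```

```bash
python3 -c "
from h import *
x,y=j2w(43,0)
go(x,y,170,.0579)"
```

```text
t 7.47 p [ 580.6 -297.2  181.4] jig [ -54.6 -458.9] d [458.7  98.3  12.3] w [-0.004 -0.003  0.001] F [-0.2  0.  -1.6] g 0.184 q [-0.58  0.34  1.6  -0.    1.21 -0.64]
```

10 rows of (46, 9.8).

Call:
{"fn": "step_arm", "kwargs": {"moves": [{"wx": 0, "wy": 0, "wz": 0, "dx": 46, "dy": 10, "dz": 0, "grip": -1}, {"wx": 0, "wy": 0, "wz": 0, "dx": 46, "dy": 10, "dz": 0, "grip": -1}, {"wx": 0, "wy": 0, "wz": 0, "dx": 46, "dy": 10, "dz": 0, "grip": -1}, {"wx": 0, "wy": 0, "wz": 0, "dx": 46, "dy": 10, "dz": 0, "grip": -1}, {"wx": 0, "wy": 0, "wz": 0, "dx": 46, "dy": 10, "dz": 0, "grip": -1}]}}

```text
time_s: 8.1
tcp_pos: [0.6178, -0.064, 0.1827]
orientation: [-2.152, -2.285, 0.002]
force: [1.3, 0.4, -1.5]
gripper_width: 0.19
```

Call:
{"fn": "step_arm", "kwargs": {"moves": [{"wx": 0, "wy": 0, "wz": 0, "dx": 46, "dy": 10, "dz": 0, "grip": -1}, {"wx": 0, "wy": 0, "wz": 0, "dx": 46, "dy": 10, "dz": 0, "grip": -1}, {"wx": 0, "wy": 0, "wz": 0, "dx": 46, "dy": 10, "dz": 0, "grip": -1}, {"wx": 0, "wy": 0, "wz": 0, "dx": 30, "dy": 6, "dz": 0, "grip": -1}, {"wx": 0, "wy": 0, "wz": 0, "dx": 0, "dy": 0, "dz": 0, "grip": -1}]}}

```text
time_s: 8.72
tcp_pos: [0.6439, 0.1065, 0.1826]
orientation: [-2.149, -2.289, 0.003]
force: [0.3, 0.4, -0.7]
gripper_width: 0.191
```

Call:
{"fn": "step_arm", "kwargs": {"moves": [{"wx": 0, "wy": 0, "wz": 0, "dx": 0, "dy": 0, "dz": 0, "grip": -1}]}}

```text
time_s: 8.85
tcp_pos: [0.6441, 0.1037, 0.1831]
orientation: [-2.154, -2.285, 0.003]
force: [-0.2, -0.2, -1.1]
gripper_width: 0.187
```

```bash
python3 -c "
from h import *
x,y=j2w(43,0)
go(x,y,90,.0579)"
```

```text
t 8.85 p [644.1 103.7 183.1] jig [ 32.1 -62.4] d [62.4 11.2 93. ] w [-0.002  0.001  0.001] F [-0.2 -0.2 -1.1] g 0.187 q [ 0.05  0.34  1.6  -0.    1.21 -0.01]
```

Call:
{"fn": "step_arm", "kwargs": {"moves": [{"wx": 0, "wy": 0, "wz": 0, "dx": 32, "dy": 5.6, "dz": 0, "grip": -1}, {"wx": 0, "wy": 0, "wz": 0, "dx": 30, "dy": 5.6, "dz": 0, "grip": -1}, {"wx": 0, "wy": 0, "wz": 0, "dx": 0, "dy": 0, "dz": 45, "grip": -1}, {"wx": 0, "wy": 0, "wz": 0, "dx": 0, "dy": 0, "dz": 45, "grip": -1}, {"wx": 0, "wy": 0, "wz": 0, "dx": 0, "dy": 0, "dz": 0, "grip": -1}]}}

```text
time_s: 9.48
tcp_pos: [0.6478, 0.1646, 0.0885]
orientation: [-2.152, -2.278, 0.015]
force: [-0.9, -0.5, -0.6]
gripper_width: 0.184
```

Call:
{"fn": "step_arm", "kwargs": {"moves": [{"wx": 0, "wy": 0, "wz": 0, "dx": 0, "dy": 0, "dz": 0, "grip": -1}, {"wx": 0, "wy": 0, "wz": 0, "dx": 0, "dy": 0, "dz": 0, "grip": -1}]}}

```text
time_s: 9.72
tcp_pos: [0.6547, 0.1665, 0.0976]
orientation: [2.154, 2.282, 0.007]
force: [1.5, 0.1, -0.1]
gripper_width: 0.19
```

```bash
python3 -c "
from h import *
from rig import *
x,y=j2w(43,0)
go(x,y,36.5,.0579)
s=capture('scene');crop(s,220,80,400,225,4,'pics/f1.png')
t=capture('top');crop(t,130,130,260,240,6,'pics/f2.png')
pickle.dump(s,open('s1.pkl','wb'));pickle.dump(t,open('t1.pkl','wb'))"
```

```text
t 9.72 p [654.7 166.5  97.6] jig [46.3 -0.3] d [ 0.2 -3.6 61. ] w [ 0.005 -0.    -0.   ] F [ 1.5  0.1 -0.1] g 0.19 q [ 0.15  0.48  1.59 -0.    1.07  0.09]
```

View pics/f1.png

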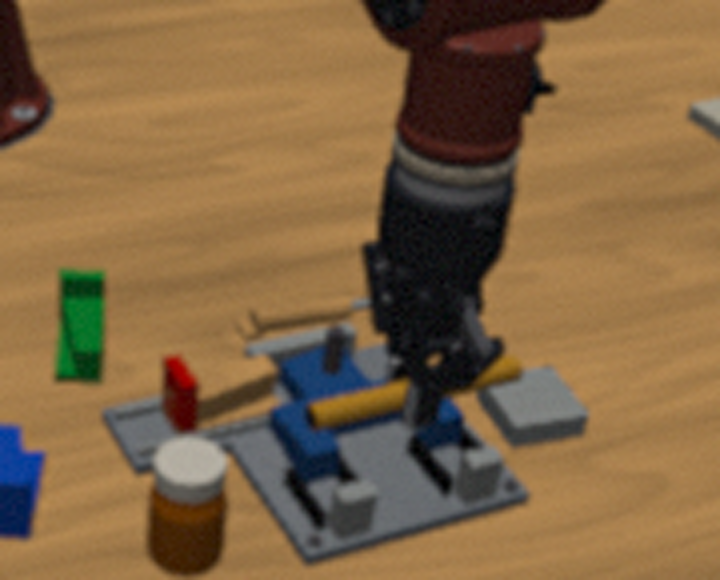

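View pics/f2.png

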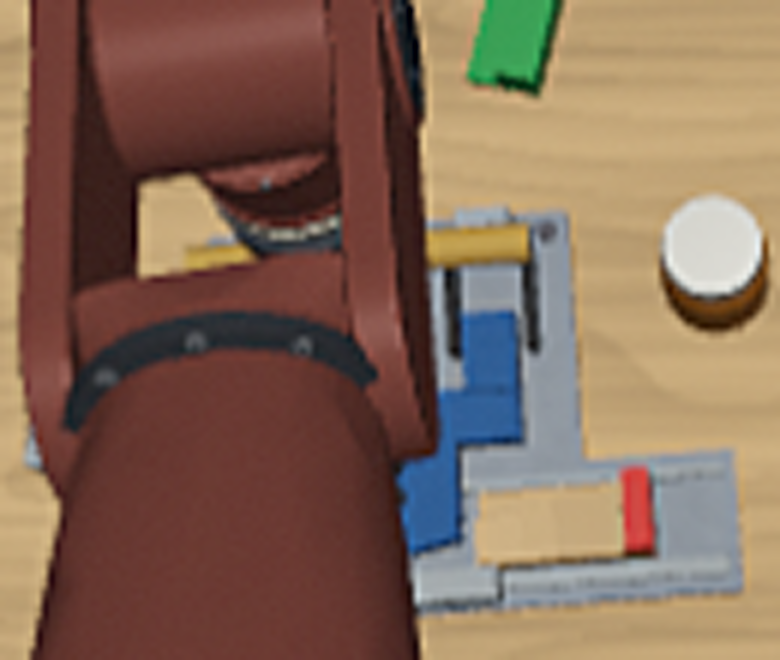

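The tube is held along the ribs. In the top view its ends are at (161,173) and (218,171), with jar and wedge undisturbed. I'll check the centring.

```bash
python3 -c "
from h import *
t=load('t1');
px=np.array([(186,257),(530,244)],float);w=onz(t,(px+.5)/6-.5+130,.094)[:,:2]*1000
print([w2j(a).round(1) for a in w], w2j(w.mean(0)))
x,y=j2w(43,0)
go(x,y,36.5,.0579)"
```

```text
[array([49.5, 78.4]), array([ 43.8, -73. ])] [46.6495358  2.7141688]
t 9.82 p [654.2 166.8  97.1] jig [45.8 -0. ] d [-0.  -3.1 60.6] w [ 0.005 -0.    -0.   ] F [ 1.2 -0.5 -1. ] g 0.186 q [ 0.15  0.48  1.59 -0.    1.07  0.09]
```

```bash
python3 - <<'E'
from h import *
t=load('t1');s=load('s1')
h=cv2.cvtColor(t["frame"],cv2.COLOR_BGR2HSV)
print("top cols"); 
for u in (163,166,169,203,207,211,215):
    col=t["frame"][164:180,u]; m=cv2.inRange(h[164:180,u:u+1],np.array((18,110,110)),np.array((30,255,255)))[:,0]; v=np.nonzero(m)[0]+164; print(u,v.min() if len(v) else None,v.max() if len(v) else None)
crop(s,285,160,365,195,9,"pics/g1.png");crop(t,155,160,225,185,10,"pics/g2.png")
E
```

```text
top cols
163 171 174
166 171 173
169 171 173
203 168 173
207 168 173
211 168 173
215 167 172
```

View pics/g1.png

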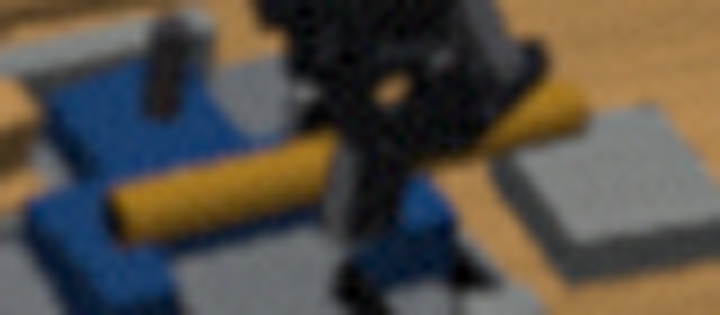

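View pics/g2.png

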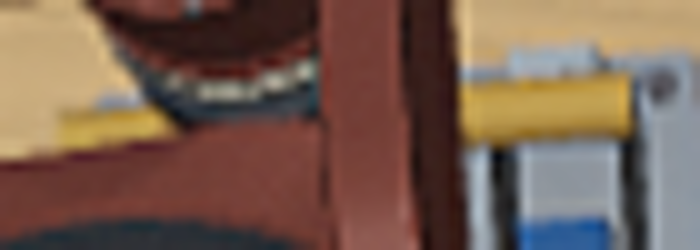

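The arm hides part of the left end. By its visible top edge the yaw matches the jig, and the tube mid reads about +2.5 mm in jig y, so I'll shift by -2 and descend.

Call:
{"fn": "step_arm", "kwargs": {"moves": [{"wx": 0, "wy": 0, "wz": 0, "dx": -2, "dy": -2.5, "dz": 15, "grip": -1}, {"wx": 0, "wy": 0, "wz": 0, "dx": 0, "dy": 0, "dz": 15, "grip": -1}, {"wx": 0, "wy": 0, "wz": 0, "dx": 0, "dy": 0, "dz": 15, "grip": -1}, {"wx": 0, "wy": 0, "wz": 0, "dx": 0, "dy": 0, "dz": 0, "grip": -1}, {"wx": 0, "wy": 0, "wz": 0, "dx": 0, "dy": 0, "dz": 0, "grip": -1}]}}

```text
time_s: 10.45
tcp_pos: [0.6501, 0.1647, 0.049]
orientation: [-2.156, -2.285, 0.0]
force: [-0.6, 0.4, -0.5]
gripper_width: 0.188
```

```bash
python3 -c "
from h import *
x,y=j2w(43,-2)
go(x,y,36.5,.0579)"
```

```text
t 10.45 p [650.1 164.7  49. ] jig [41.5 -1.9] d [-0.1  1.5 12.5] w [-0.  0.  0.] F [-0.6  0.4 -0.5] g 0.188 q [ 0.14  0.53  1.61 -0.    1.    0.09]
```

Call:
{"fn": "step_arm", "kwargs": {"moves": [{"wx": 0, "wy": 0, "wz": 0, "dx": 0, "dy": 1, "dz": 4, "grip": -1}, {"wx": 0, "wy": 0, "wz": 0, "dx": 0, "dy": 0, "dz": 4, "grip": -1}, {"wx": 0, "wy": 0, "wz": 0, "dx": 0, "dy": 0, "dz": 2, "grip": -1}, {"wx": 0, "wy": 0, "wz": 0, "dx": 0, "dy": 0, "dz": 0, "grip": -1}, {"wx": 0, "wy": 0, "wz": 0, "dx": 0, "dy": 0, "dz": 0, "grip": -1}]}}

```text
time_s: 11.08
tcp_pos: [0.6511, 0.1647, 0.0394]
orientation: [2.156, 2.285, 0.0]
force: [0.2, 0.6, 0.0]
gripper_width: 0.188
```

Call:
{"fn": "step_arm", "kwargs": {"moves": [{"wx": 0, "wy": 0, "wz": 0, "dx": 0, "dy": 0, "dz": 1, "grip": -1}, {"wx": 0, "wy": 0, "wz": 0, "dx": 0, "dy": 0, "dz": 0, "grip": -1}, {"wx": 0, "wy": 0, "wz": 0, "dx": 0, "dy": 0, "dz": 0, "grip": -1}]}}

```text
time_s: 11.45
tcp_pos: [0.651, 0.1647, 0.0383]
orientation: [2.156, 2.285, 0.0]
force: [1.0, -0.2, 0.5]
gripper_width: 0.191
```

Call:
{"fn": "step_arm", "kwargs": {"moves": [{"wx": 0, "wy": 0, "wz": 0, "dx": 0, "dy": 0, "dz": 0.7, "grip": -1}, {"wx": 0, "wy": 0, "wz": 0, "dx": 0, "dy": 0, "dz": 0, "grip": -1}, {"wx": 0, "wy": 0, "wz": 0, "dx": 0, "dy": 0, "dz": 0, "grip": -1}]}}

```text
time_s: 11.82
tcp_pos: [0.651, 0.1646, 0.0376]
orientation: [2.156, 2.285, -0.0]
force: [-0.0, -0.5, -1.1]
gripper_width: 0.19
```

Call:
{"fn": "step_arm", "kwargs": {"moves": [{"wx": 0, "wy": 0, "wz": 0, "dx": 0, "dy": 0, "dz": 0.6, "grip": -1}, {"wx": 0, "wy": 0, "wz": 0, "dx": 0, "dy": 0, "dz": 0, "grip": -1}, {"wx": 0, "wy": 0, "wz": 0, "dx": 0, "dy": 0, "dz": 0, "grip": -1}]}}

```text
time_s: 12.2
tcp_pos: [0.651, 0.1647, 0.037]
orientation: [-2.156, -2.285, 0.0]
force: [0.3, 0.0, -0.9]
gripper_width: 0.191
```

Call:
{"fn": "step_arm", "kwargs": {"moves": [{"wx": 0, "wy": 0, "wz": 0, "dx": 0, "dy": 0, "dz": 0.6, "grip": -1}, {"wx": 0, "wy": 0, "wz": 0, "dx": 0, "dy": 0, "dz": 0, "grip": -1}, {"wx": 0, "wy": 0, "wz": 0, "dx": 0, "dy": 0, "dz": 0, "grip": -1}]}}

```text
time_s: 12.58
tcp_pos: [0.6511, 0.1647, 0.0367]
orientation: [2.156, 2.285, 0.0]
force: [-1.2, 0.1, 2.2]
gripper_width: 0.189
```

Call:
{"fn": "step_arm", "kwargs": {"moves": [{"wx": 0, "wy": 0, "wz": 0, "dx": 0, "dy": 0, "dz": 0.5, "grip": -1}, {"wx": 0, "wy": 0, "wz": 0, "dx": 0, "dy": 0, "dz": 0, "grip": -1}, {"wx": 0, "wy": 0, "wz": 0, "dx": 0, "dy": 0, "dz": 0, "grip": -1}]}}

```text
time_s: 12.95
tcp_pos: [0.6511, 0.1647, 0.0367]
orientation: [-2.156, -2.285, 0.0]
force: [-2.8, -0.4, 5.2]
gripper_width: 0.185
```

Contact felt at 36.7 mm. I'll relieve the preload and open gently.

Call:
{"fn": "step_arm", "kwargs": {"moves": [{"wx": 0, "wy": 0, "wz": 0, "dx": 0, "dy": 0, "dz": -0.6, "grip": -1}, {"wx": 0, "wy": 0, "wz": 0, "dx": 0, "dy": 0, "dz": 0, "grip": -0.5}, {"wx": 0, "wy": 0, "wz": 0, "dx": 0, "dy": 0, "dz": 0, "grip": -0.4}, {"wx": 0, "wy": 0, "wz": 0, "dx": 0, "dy": 0, "dz": 0, "grip": -0.3}, {"wx": 0, "wy": 0, "wz": 0, "dx": 0, "dy": 0, "dz": 0, "grip": -0.3}]}}

```text
time_s: 13.58
tcp_pos: [0.651, 0.1646, 0.0363]
orientation: [-2.156, -2.285, 0.0]
force: [0.2, -0.2, -0.0]
gripper_width: 0.353
```

```bash
python3 -c "
from h import *
from rig import *
x,y=j2w(43,-2)
go(x,y,36.5,.0579)
s=capture('scene');crop(s,250,110,370,225,5,'pics/h1.png')"
```

```text
t 13.57 p [651.  164.6  36.3] jig [42.4 -1.9] d [-0.1  0.6 -0.2] w [-0.  0.  0.] F [ 0.2 -0.2 -0. ] g 0.353 q [ 0.14  0.55  1.61 -0.    0.98  0.09]
```

View pics/h1.png

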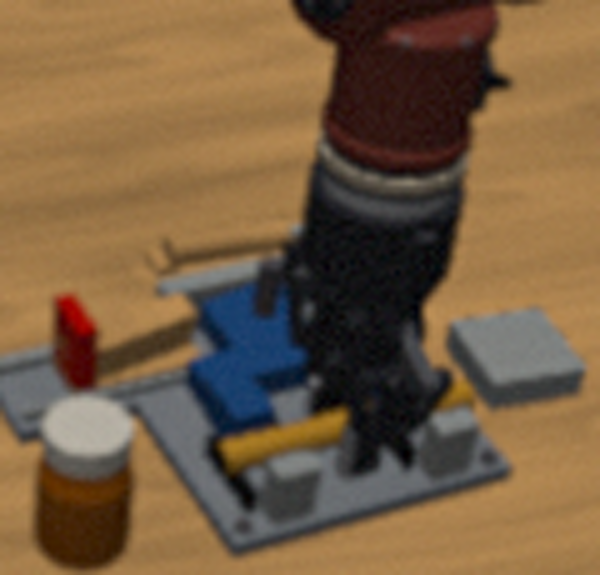

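The tube rests on the ribs between fork and stops (ends at (296,201) and (343,190)). Retreating straight up.

Call:
{"fn": "step_arm", "kwargs": {"moves": [{"wx": 0, "wy": 0, "wz": 0, "dx": 0, "dy": 0, "dz": -8, "grip": -0.3}, {"wx": 0, "wy": 0, "wz": 0, "dx": 0, "dy": 0, "dz": -22, "grip": -0.3}, {"wx": 0, "wy": 0, "wz": 0, "dx": 0, "dy": 0, "dz": -40, "grip": -0.3}, {"wx": 0, "wy": 0, "wz": 0, "dx": 0, "dy": 0, "dz": -40, "grip": -0.6}, {"wx": 0, "wy": 0, "wz": 0, "dx": 0, "dy": -30, "dz": 0, "grip": -1}]}}

```text
time_s: 14.25
tcp_pos: [0.627, 0.1635, 0.155]
orientation: [2.15, 2.277, 0.019]
force: [0.5, -0.6, -0.8]
gripper_width: 0.006
```

Call:
{"fn": "step_arm", "kwargs": {"moves": [{"wx": 0, "wy": 0, "wz": 0, "dx": 0, "dy": -45, "dz": 0, "grip": -1}, {"wx": 0, "wy": 0, "wz": 0, "dx": 0, "dy": -45, "dz": 0, "grip": -1}, {"wx": 0, "wy": 0, "wz": 0, "dx": 0, "dy": -12, "dz": 0, "grip": -1}, {"wx": 0, "wy": 0, "wz": 0, "dx": 0, "dy": 0, "dz": 0, "grip": -1}, {"wx": 0, "wy": 0, "wz": 0, "dx": 0, "dy": 0, "dz": 0, "grip": -1}]}}

```text
time_s: 14.88
tcp_pos: [0.5213, 0.1572, 0.1479]
orientation: [2.155, 2.283, 0.004]
force: [-0.9, -0.0, -0.2]
gripper_width: -0.004
```

```bash
python3 -c "
from h import *
from rig import *
x,y=j2w(-90,0)
go(x,y,70,.0579)
s=capture('scene');crop(s,230,90,380,225,5,'pics/h2.png');t=capture('top');crop(t,140,140,260,240,6,'pics/h3.png')
pickle.dump(s,open('s2.pkl','wb'));pickle.dump(t,open('t2.pkl','wb'))"
```

```text
t 14.88 p [521.3 157.2 147.9] jig [-87.4  -1.9] d [ 1.8 -2.9 77.9] w [ 0.004 -0.    -0.   ] F [-0.9 -0.  -0.2] g -0.004 q [ 0.16  0.16  1.89 -0.    1.09  0.11]
```

View pics/h2.png

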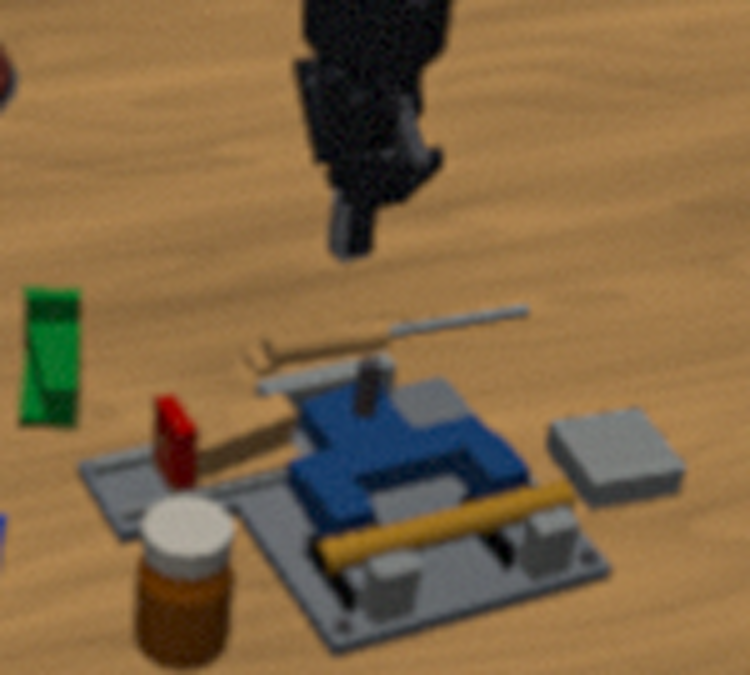

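View pics/h3.png

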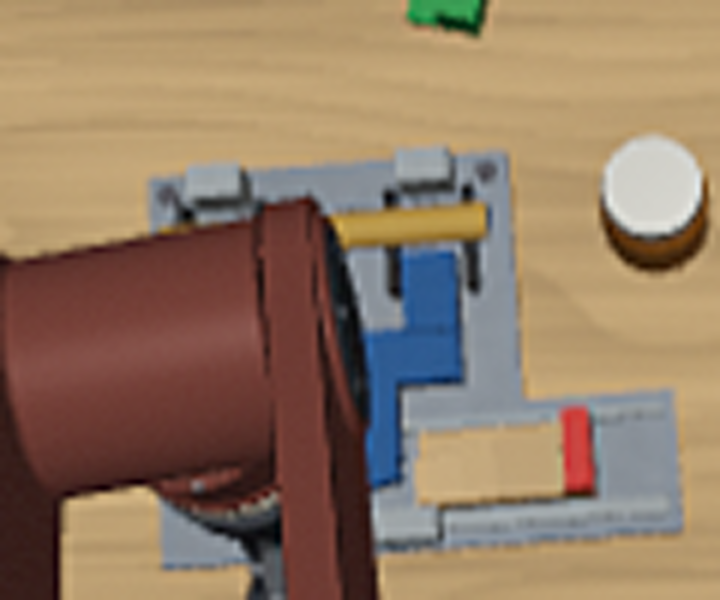

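The tube lies on the ribs parallel to the posts. Top view: right end at (221.5,176.7), left end at about (167,178). Checking the centring.

```bash
python3 -c "
from h import *
t=load('t2');s=load('s2')
px=np.array([(161,234),(489,220)],float);w=onz(t,(px+.5)/6-.5+140,.033)[:,:2]*1000
print([w2j(a).round(1) for a in w])
px=np.array([(318,549),(574,493)],float);w=onz(s,(px+.5)/5-.5+np.array([230,90]),.033)[:,:2]*1000
print([w2j(a).round(1) for a in w])
# stop post side edges scene: outer/inner at top z44
h=cv2.cvtColor(t['frame'],cv2.COLOR_BGR2HSV)
print(h[176,214:226].tolist(),h[178,160:172].tolist())
"
```

```text
[array([46.6, 75.8]), array([ 41.6, -75.8])]
[array([ 33.9, -73.1]), array([41.9, 80.3])]
[[21, 152, 188], [21, 149, 188], [21, 152, 188], [21, 148, 189], [21, 148, 189], [21, 154, 191], [21, 156, 189], [110, 72, 103], [107, 33, 163], [105, 29, 156], [107, 30, 153], [18, 79, 155]] [[19, 98, 198], [19, 98, 201], [18, 100, 192], [18, 107, 184], [18, 93, 178], [114, 9, 135], [20, 95, 132], [20, 174, 148], [19, 179, 127], [15, 170, 108], [15, 157, 115], [11, 154, 101]]
```

```bash
python3 -c "
from h import *
s=load('s2')
for n in (0,5,10,15,20,25): print(n,((proj(s,[.5213,.1572,.1479-n/1000])-[230,90])*5).round(0))
x,y=j2w(-95,0); go(x,y,75,.0579)"
```

```text
0 [[352. 219.]]
5 [[351. 227.]]
10 [[350. 235.]]
15 [[349. 243.]]
20 [[348. 251.]]
25 [[348. 258.]]
t 14.97 p [520.9 157.1 147.2] jig [-87.9  -1.9] d [ 1.9 -7.3 72.2] w [ 0.002 -0.    -0.   ] F [-0.3  0.9 -0. ] g 0.0 q [ 0.16  0.16  1.89 -0.    1.09  0.11]
```

Call:
{"fn": "step_arm", "kwargs": {"moves": [{"wx": 0, "wy": 0, "wz": 0, "dx": 2, "dy": -8, "dz": 10, "grip": -1}, {"wx": 0, "wy": 0, "wz": 0, "dx": 0, "dy": 0, "dz": 25, "grip": -1}, {"wx": 0, "wy": 0, "wz": 0, "dx": 0, "dy": 0, "dz": 25, "grip": -1}, {"wx": 0, "wy": 0, "wz": 0, "dx": 0, "dy": 0, "dz": 18, "grip": -1}, {"wx": 0, "wy": 0, "wz": 0, "dx": 0, "dy": 0, "dz": 0, "grip": -1}]}}

```text
time_s: 15.6
tcp_pos: [0.5092, 0.1583, 0.0663]
orientation: [-2.154, -2.283, 0.006]
force: [-0.1, 0.2, 0.0]
gripper_width: 0.002
```

Call:
{"fn": "step_arm", "kwargs": {"moves": [{"wx": 0, "wy": 0, "wz": 0, "dx": 0, "dy": 0, "dz": 0, "grip": -1}, {"wx": 0, "wy": 0, "wz": 0, "dx": 0, "dy": 0, "dz": 0, "grip": -1}]}}

```text
time_s: 15.85
tcp_pos: [0.5122, 0.1587, 0.0697]
orientation: [2.155, 2.284, 0.003]
force: [-0.1, -0.3, 0.7]
gripper_width: -0.001
```

```bash
python3 -c "
from h import *
from rig import *
x,y=j2w(-82,0)
go(x,y,68,.0579)
s=capture('scene');crop(s,230,90,380,225,5,'pics/i2.png')"
```

```text
t 15.85 p [512.2 158.7  69.7] jig [-96.4   0.2] d [-0.2 14.4  1.7] w [ 0.002 -0.     0.   ] F [-0.1 -0.3  0.7] g -0.001 q [ 0.17  0.26  1.94 -0.    0.93  0.11]
```

View pics/i2.png

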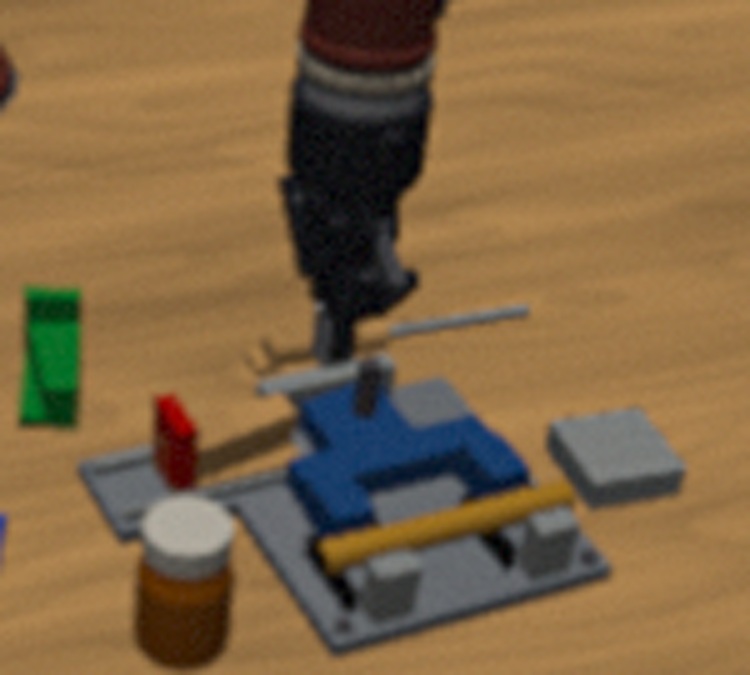

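Fingertips are behind the post (tip at about (297,162), post at (304,167)). Pushing along tool +y.

Call:
{"fn": "step_arm", "kwargs": {"moves": [{"wx": 0, "wy": 0, "wz": 0, "dx": 0, "dy": 3, "dz": 2, "grip": -1}, {"wx": 0, "wy": 0, "wz": 0, "dx": 0, "dy": 3, "dz": 0, "grip": -1}, {"wx": 0, "wy": 0, "wz": 0, "dx": 0, "dy": 3, "dz": 0, "grip": -1}, {"wx": 0, "wy": 0, "wz": 0, "dx": 0, "dy": 3, "dz": 0, "grip": -1}]}}

```text
time_s: 16.4
tcp_pos: [0.5234, 0.1592, 0.0665]
orientation: [2.156, 2.285, 0.0]
force: [-0.1, 0.5, 0.1]
gripper_width: 0.002
```

Call:
{"fn": "step_arm", "kwargs": {"moves": [{"wx": 0, "wy": 0, "wz": 0, "dx": 0, "dy": 2.5, "dz": 0, "grip": -1}, {"wx": 0, "wy": 0, "wz": 0, "dx": 0, "dy": 2.5, "dz": 0, "grip": -1}, {"wx": 0, "wy": 0, "wz": 0, "dx": 0, "dy": 2.5, "dz": 0, "grip": -1}]}}

```text
time_s: 16.77
tcp_pos: [0.5307, 0.1597, 0.0665]
orientation: [-2.156, -2.285, 0.0]
force: [0.4, -0.7, -0.3]
gripper_width: 0.001
```

Call:
{"fn": "step_arm", "kwargs": {"moves": [{"wx": 0, "wy": 0, "wz": 0, "dx": 0, "dy": 2, "dz": 0, "grip": -1}, {"wx": 0, "wy": 0, "wz": 0, "dx": 0, "dy": 2, "dz": 0, "grip": -1}]}}

```text
time_s: 17.02
tcp_pos: [0.5341, 0.1599, 0.0664]
orientation: [-2.155, -2.284, 0.002]
force: [-2.0, -1.1, 1.7]
gripper_width: 0.002
```

```bash
python3 -c "
from h import *
x,y=j2w(-61.5,0)
go(x,y,68,.0579)"
```

```text
t 17.02 p [534.1 159.9  66.4] jig [-74.5   0.1] d [-0.1 13.  -1.7] w [-0.002  0.     0.   ] F [-2.  -1.1  1.7] g 0.002 q [0.16 0.31 1.89 0.   0.94 0.11]
```

Call:
{"fn": "step_arm", "kwargs": {"moves": [{"wx": 0, "wy": 0, "wz": 0, "dx": 0, "dy": 2, "dz": 0, "grip": -1}, {"wx": 0, "wy": 0, "wz": 0, "dx": 0, "dy": 2, "dz": 0, "grip": -1}, {"wx": 0, "wy": 0, "wz": 0, "dx": 0, "dy": 2, "dz": 0, "grip": -1}, {"wx": 0, "wy": 0, "wz": 0, "dx": 0, "dy": 2, "dz": 0, "grip": -1}]}}

```text
time_s: 17.52
tcp_pos: [0.5425, 0.1604, 0.0664]
orientation: [-2.156, -2.285, 0.001]
force: [-2.8, 0.8, 1.0]
gripper_width: 0.004
```

Call:
{"fn": "step_arm", "kwargs": {"moves": [{"wx": 0, "wy": 0, "wz": 0, "dx": 0, "dy": 1.5, "dz": 0, "grip": -1}, {"wx": 0, "wy": 0, "wz": 0, "dx": 0, "dy": 1.5, "dz": 0, "grip": -1}]}}

```text
time_s: 17.77
tcp_pos: [0.5456, 0.1606, 0.0664]
orientation: [-2.156, -2.285, 0.0]
force: [-1.9, -0.5, 1.1]
gripper_width: 0.004
```

```bash
python3 -c "
from h import *
from rig import *
x,y=j2w(-60.5,0)
go(x,y,68,.0579)
s=capture('scene');crop(s,250,130,370,225,6,'pics/j2.png')"
```

```text
t 17.77 p [545.6 160.6  66.4] jig [-63.    0.1] d [-0.1  2.5 -1.6] w [-0. -0.  0.] F [-1.9 -0.5  1.1] g 0.004 q [0.16 0.33 1.86 0.   0.95 0.1 ]
```

View pics/j2.png

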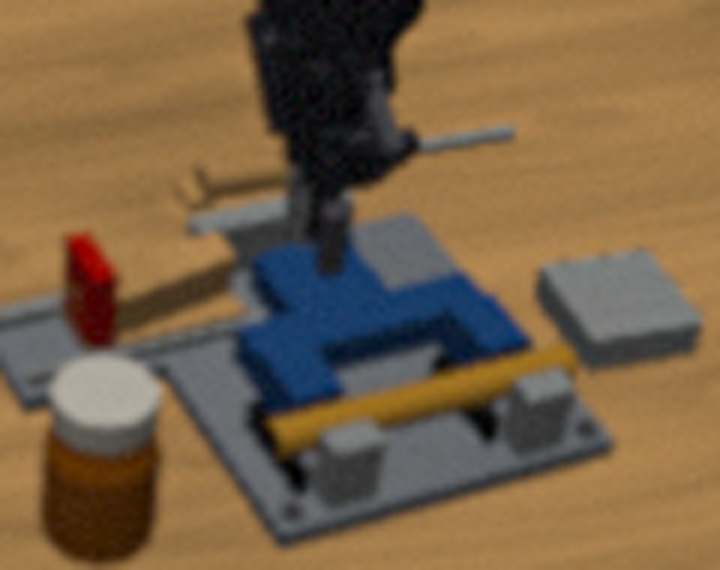

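The bar is moving forward and its pads have reached the tube, with a gap to the posts still left. Continuing in small steps until the force rises.

Call:
{"fn": "step_arm", "kwargs": {"moves": [{"wx": 0, "wy": 0, "wz": 0, "dx": 0, "dy": 1, "dz": 0, "grip": -1}, {"wx": 0, "wy": 0, "wz": 0, "dx": 0, "dy": 1, "dz": 0, "grip": -1}]}}

```text
time_s: 18.08
tcp_pos: [0.5475, 0.1607, 0.0664]
orientation: [-2.156, -2.285, 0.0]
force: [-2.5, -0.1, -0.1]
gripper_width: -0.001
```

Call:
{"fn": "step_arm", "kwargs": {"moves": [{"wx": 0, "wy": 0, "wz": 0, "dx": 0, "dy": 0.7, "dz": 0, "grip": -1}, {"wx": 0, "wy": 0, "wz": 0, "dx": 0, "dy": 0.7, "dz": 0, "grip": -1}]}}

```text
time_s: 18.32
tcp_pos: [0.5489, 0.1607, 0.0664]
orientation: [-2.156, -2.285, 0.0]
force: [-1.4, 0.7, 1.2]
gripper_width: -0.001
```

Call:
{"fn": "step_arm", "kwargs": {"moves": [{"wx": 0, "wy": 0, "wz": 0, "dx": 0, "dy": 0.7, "dz": 0, "grip": -1}, {"wx": 0, "wy": 0, "wz": 0, "dx": 0, "dy": 0, "dz": 0, "grip": -1}]}}

```text
time_s: 18.58
tcp_pos: [0.5495, 0.1608, 0.0664]
orientation: [-2.156, -2.285, 0.0]
force: [-1.8, 0.5, 0.2]
gripper_width: -0.007
```

Call:
{"fn": "step_arm", "kwargs": {"moves": [{"wx": 0, "wy": 0, "wz": 0, "dx": 0, "dy": 0.7, "dz": 0, "grip": -1}, {"wx": 0, "wy": 0, "wz": 0, "dx": 0, "dy": 0.7, "dz": 0, "grip": -1}]}}

```text
time_s: 18.82
tcp_pos: [0.5497, 0.1608, 0.0663]
orientation: [-2.154, -2.283, 0.004]
force: [-7.2, -0.1, 5.3]
gripper_width: -0.003
```

Call:
{"fn": "step_arm", "kwargs": {"moves": [{"wx": 0, "wy": 0, "wz": 0, "dx": 0, "dy": 0.7, "dz": 0, "grip": -1}, {"wx": 0, "wy": 0, "wz": 0, "dx": 0, "dy": 0.5, "dz": 0, "grip": -1}]}}

```text
time_s: 19.08
tcp_pos: [0.5499, 0.1608, 0.0663]
orientation: [-2.153, -2.282, 0.008]
force: [-9.8, -1.6, 6.5]
gripper_width: 0.002
```

```bash
python3 -c "
from h import *
from rig import *
x,y=j2w(-60.5,0)
go(x,y,68,.0579)
s=capture('scene');crop(s,250,130,370,225,6,'pics/j3.png')"
```

```text
t 19.07 p [549.9 160.8  66.3] jig [-58.7   0.1] d [-0.1 -1.8 -1.6] w [-0.006  0.     0.   ] F [-9.8 -1.6  6.5] g 0.002 q [0.16 0.34 1.85 0.   0.96 0.1 ]
```

View pics/j3.png

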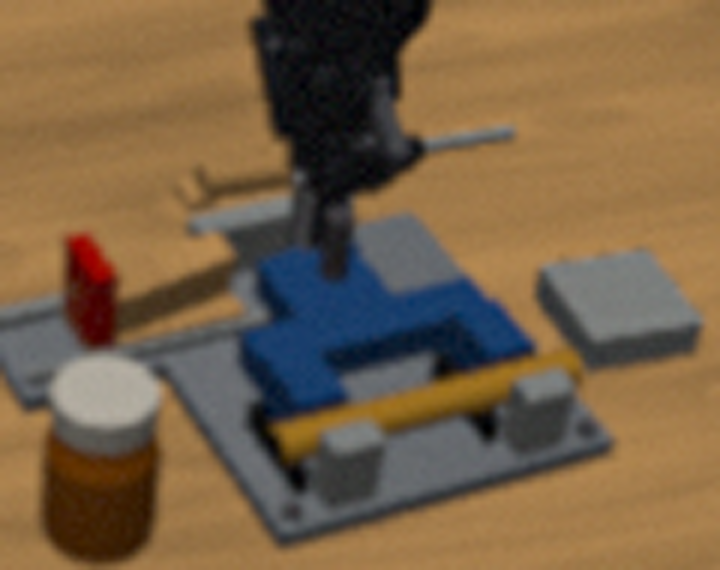

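The bar traps the tube against the posts: force rose to 10 N and the posts touch the tube at (341,436) and (541,380) in the crop. Backing off and going to the wedge heel.

Call:
{"fn": "step_arm", "kwargs": {"moves": [{"wx": 0, "wy": 0, "wz": 0, "dx": 0, "dy": -6, "dz": 0, "grip": -1}, {"wx": 0, "wy": 0, "wz": 0, "dx": 0, "dy": -14, "dz": 0, "grip": -1}, {"wx": 0, "wy": 0, "wz": 0, "dx": 0, "dy": 0, "dz": -35, "grip": -1}, {"wx": 0, "wy": 0, "wz": 0, "dx": -30, "dy": 4, "dz": -25, "grip": -1}, {"wx": 0, "wy": 0, "wz": 0, "dx": -50, "dy": 0, "dz": 0, "grip": -1}]}}

```text
time_s: 19.75
tcp_pos: [0.5437, 0.0804, 0.13]
orientation: [2.148, 2.284, 0.01]
force: [0.5, -0.7, -0.0]
gripper_width: -0.002
```

Call:
{"fn": "step_arm", "kwargs": {"moves": [{"wx": 0, "wy": 0, "wz": 0, "dx": -40, "dy": 0, "dz": 0, "grip": -1}, {"wx": 0, "wy": 0, "wz": 0, "dx": -22, "dy": 0, "dz": 0, "grip": -1}, {"wx": 0, "wy": 0, "wz": 0, "dx": 0, "dy": 0, "dz": 0, "grip": -1}, {"wx": 0, "wy": 0, "wz": 0, "dx": 0, "dy": 0, "dz": 0, "grip": -1}]}}

```text
time_s: 20.25
tcp_pos: [0.5444, 0.0188, 0.1265]
orientation: [2.156, 2.285, 0.001]
force: [0.6, -0.2, 0.0]
gripper_width: 0.001
```

```bash
python3 -c "
from h import *
from rig import *
x,y=j2w(-71,-142)
go(x,y,40,.0579)
s=capture('scene');crop(s,230,90,370,225,5,'pics/k1.png');t=capture('top');crop(t,140,140,260,240,6,'pics/k2.png')
pickle.dump(s,open('s3.pkl','wb'));pickle.dump(t,open('t3.pkl','wb'))"
```

```text
t 20.25 p [544.4  18.8 126.5] jig [ -72.4 -141.4] d [-0.7  1.4 86.5] w [ 0. -0.  0.] F [ 0.6 -0.2  0. ] g 0.001 q [-0.09  0.19  1.9   0.    1.05 -0.15]
```

View pics/k1.png

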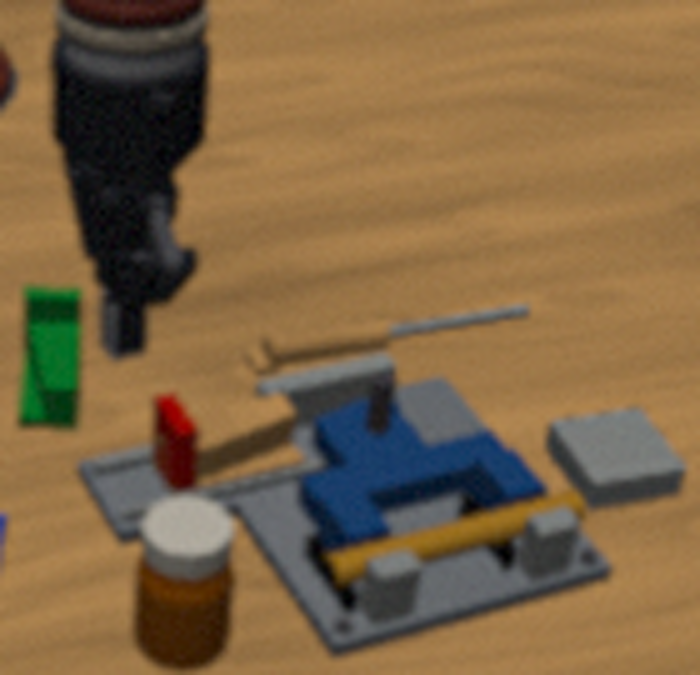

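View pics/k2.png

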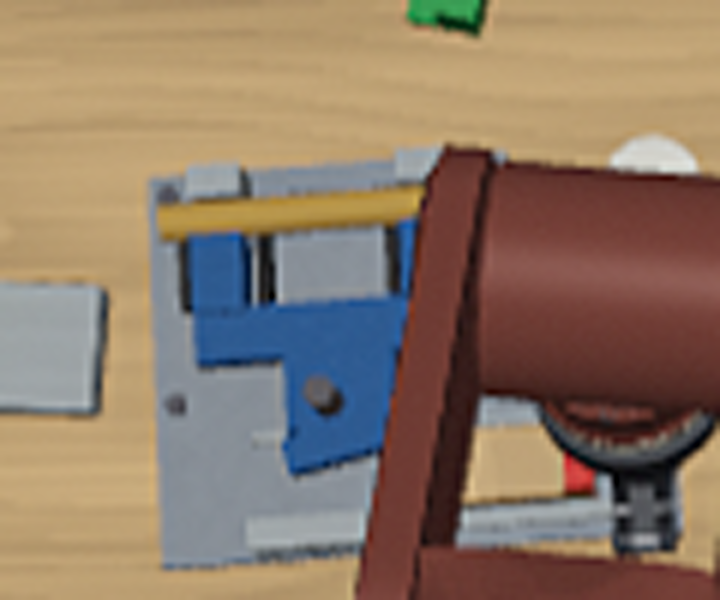

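The tube is held between fork and posts, and the wedge is still back with its red tab at (236,214). The fingers are beyond the heel. Descending.

Call:
{"fn": "step_arm", "kwargs": {"moves": [{"wx": 0, "wy": 0, "wz": 0, "dx": -1, "dy": 1.4, "dz": 25, "grip": -1}, {"wx": 0, "wy": 0, "wz": 0, "dx": 0, "dy": 0, "dz": 25, "grip": -1}, {"wx": 0, "wy": 0, "wz": 0, "dx": 0, "dy": 0, "dz": 20, "grip": -1}, {"wx": 0, "wy": 0, "wz": 0, "dx": 0, "dy": 0, "dz": 12, "grip": -1}, {"wx": 0, "wy": 0, "wz": 0, "dx": 0, "dy": 0, "dz": 0, "grip": -1}]}}

```text
time_s: 20.98
tcp_pos: [0.5451, 0.018, 0.0436]
orientation: [-2.154, -2.285, 0.002]
force: [-1.1, -0.3, 0.6]
gripper_width: -0.001
```

Call:
{"fn": "step_arm", "kwargs": {"moves": [{"wx": 0, "wy": 0, "wz": 0, "dx": 0, "dy": 0, "dz": 0, "grip": -1}, {"wx": 0, "wy": 0, "wz": 0, "dx": 0, "dy": 0, "dz": 0, "grip": -1}]}}

```text
time_s: 21.22
tcp_pos: [0.547, 0.0173, 0.0456]
orientation: [2.155, 2.284, 0.002]
force: [0.6, 1.1, 0.9]
gripper_width: -0.002
```

```bash
python3 -c "
from h import *
from rig import *
x,y=j2w(-71,-130)
go(x,y,40,.0579)
s=capture('scene');crop(s,230,110,330,215,6,'pics/l1.png')"
```

```text
t 21.23 p [547.   17.3  45.6] jig [ -69.9 -143. ] d [13.  -1.1  5.6] w [0.002 0.    0.   ] F [0.6 1.1 0.9] g -0.002 q [-0.1   0.33  1.92 -0.    0.89 -0.15]
```

View pics/l1.png

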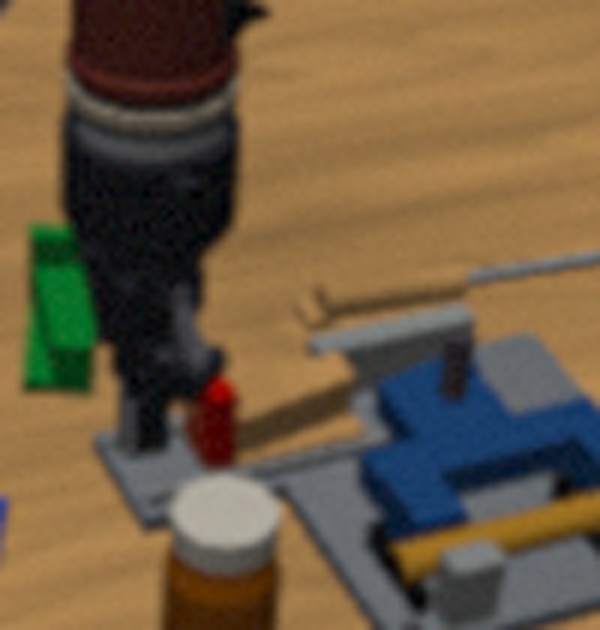

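Fingers are behind the red tab (tip at (254,184), tab at (266,181)), nothing touched. Advancing.

Call:
{"fn": "step_arm", "kwargs": {"moves": [{"wx": 0, "wy": 0, "wz": 0, "dx": 3, "dy": -1, "dz": 4, "grip": -1}, {"wx": 0, "wy": 0, "wz": 0, "dx": 3, "dy": 0, "dz": 0, "grip": -1}, {"wx": 0, "wy": 0, "wz": 0, "dx": 3, "dy": 0, "dz": 0, "grip": -1}, {"wx": 0, "wy": 0, "wz": 0, "dx": 3, "dy": 0, "dz": 0, "grip": -1}]}}

```text
time_s: 21.78
tcp_pos: [0.5443, 0.0295, 0.0405]
orientation: [-2.156, -2.285, -0.0]
force: [-0.0, 0.1, -0.6]
gripper_width: -0.0
```

Call:
{"fn": "step_arm", "kwargs": {"moves": [{"wx": 0, "wy": 0, "wz": 0, "dx": 3, "dy": 0, "dz": 0, "grip": -1}, {"wx": 0, "wy": 0, "wz": 0, "dx": 3, "dy": 0, "dz": 0, "grip": -1}, {"wx": 0, "wy": 0, "wz": 0, "dx": 3, "dy": 0, "dz": 0, "grip": -1}, {"wx": 0, "wy": 0, "wz": 0, "dx": 3, "dy": 0, "dz": 0, "grip": -1}]}}

```text
time_s: 22.28
tcp_pos: [0.5436, 0.0413, 0.0405]
orientation: [2.156, 2.285, -0.0]
force: [0.1, -0.6, -0.5]
gripper_width: 0.0
```

Call:
{"fn": "step_arm", "kwargs": {"moves": [{"wx": 0, "wy": 0, "wz": 0, "dx": 3, "dy": 0, "dz": 0, "grip": -1}, {"wx": 0, "wy": 0, "wz": 0, "dx": 3, "dy": 0, "dz": 0, "grip": -1}, {"wx": 0, "wy": 0, "wz": 0, "dx": 3, "dy": 0, "dz": 0, "grip": -1}, {"wx": 0, "wy": 0, "wz": 0, "dx": 3, "dy": 0, "dz": 0, "grip": -1}]}}

```text
time_s: 22.78
tcp_pos: [0.5429, 0.0534, 0.0405]
orientation: [2.156, 2.285, 0.0]
force: [0.2, -1.5, 0.5]
gripper_width: -0.005
```

```bash
python3 -c "
from h import *
from rig import *
x,y=j2w(-71,-65)
go(x,y,40,.0579)
s=capture('scene');crop(s,230,110,330,215,6,'pics/l2.png')"
```

```text
t 22.77 p [542.9  53.4  40.5] jig [ -71.9 -106.7] d [41.7  0.9  0.5] w [0. 0. 0.] F [ 0.2 -1.5  0.5] g -0.005 q [-0.03  0.33  1.92 -0.    0.88 -0.09]
```

View pics/l2.png

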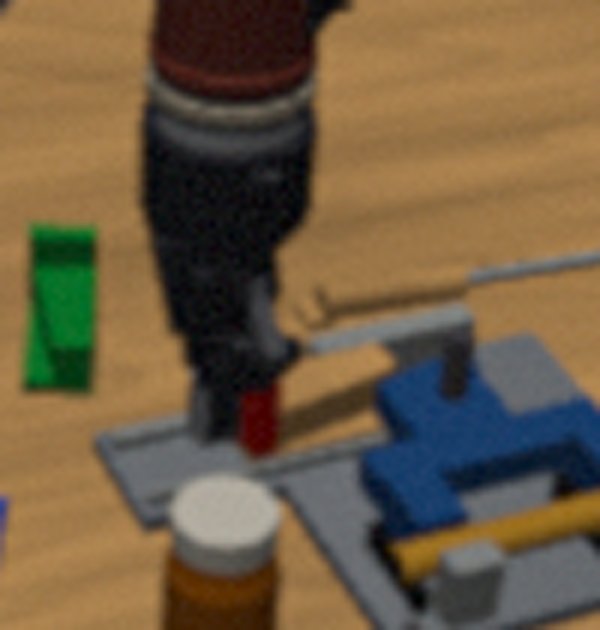

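The wedge slides with the fingers. Continuing.

Call:
{"fn": "step_arm", "kwargs": {"moves": [{"wx": 0, "wy": 0, "wz": 0, "dx": 3, "dy": 0, "dz": 0, "grip": -1}, {"wx": 0, "wy": 0, "wz": 0, "dx": 3, "dy": 0, "dz": 0, "grip": -1}, {"wx": 0, "wy": 0, "wz": 0, "dx": 3, "dy": 0, "dz": 0, "grip": -1}, {"wx": 0, "wy": 0, "wz": 0, "dx": 3, "dy": 0, "dz": 0, "grip": -1}, {"wx": 0, "wy": 0, "wz": 0, "dx": 3, "dy": 0, "dz": 0, "grip": -1}]}}

```text
time_s: 23.45
tcp_pos: [0.542, 0.0684, 0.0405]
orientation: [2.156, 2.285, -0.0]
force: [1.1, -1.0, 0.2]
gripper_width: 0.002
```

Call:
{"fn": "step_arm", "kwargs": {"moves": [{"wx": 0, "wy": 0, "wz": 0, "dx": 2, "dy": 0, "dz": 0, "grip": -1}, {"wx": 0, "wy": 0, "wz": 0, "dx": 2, "dy": 0, "dz": 0, "grip": -1}, {"wx": 0, "wy": 0, "wz": 0, "dx": 2, "dy": 0, "dz": 0, "grip": -1}, {"wx": 0, "wy": 0, "wz": 0, "dx": 2, "dy": 0, "dz": 0, "grip": -1}]}}

```text
time_s: 23.95
tcp_pos: [0.5416, 0.0763, 0.0405]
orientation: [-2.156, -2.285, 0.0]
force: [0.7, -0.8, 1.0]
gripper_width: -0.001
```

Call:
{"fn": "step_arm", "kwargs": {"moves": [{"wx": 0, "wy": 0, "wz": 0, "dx": 1.5, "dy": 0, "dz": 0, "grip": -1}, {"wx": 0, "wy": 0, "wz": 0, "dx": 1.5, "dy": 0, "dz": 0, "grip": -1}, {"wx": 0, "wy": 0, "wz": 0, "dx": 1.5, "dy": 0, "dz": 0, "grip": -1}]}}

```text
time_s: 24.32
tcp_pos: [0.5413, 0.0807, 0.0405]
orientation: [-2.156, -2.285, 0.0]
force: [0.2, -0.1, 1.2]
gripper_width: 0.002
```

Call:
{"fn": "step_arm", "kwargs": {"moves": [{"wx": 0, "wy": 0, "wz": 0, "dx": 1.5, "dy": 0, "dz": 0, "grip": -1}, {"wx": 0, "wy": 0, "wz": 0, "dx": 1.5, "dy": 0, "dz": 0, "grip": -1}]}}

```text
time_s: 24.58
tcp_pos: [0.541, 0.0837, 0.0405]
orientation: [-2.156, -2.285, 0.0]
force: [0.4, -1.5, -0.1]
gripper_width: 0.005
```

Call:
{"fn": "step_arm", "kwargs": {"moves": [{"wx": 0, "wy": 0, "wz": 0, "dx": 1, "dy": 0, "dz": 0, "grip": -1}, {"wx": 0, "wy": 0, "wz": 0, "dx": 1, "dy": 0, "dz": 0, "grip": -1}, {"wx": 0, "wy": 0, "wz": 0, "dx": 1, "dy": 0, "dz": 0, "grip": -1}]}}

```text
time_s: 24.95
tcp_pos: [0.5407, 0.0866, 0.0404]
orientation: [-2.156, -2.285, 0.001]
force: [-0.5, -2.8, -0.2]
gripper_width: 0.006
```

Call:
{"fn": "step_arm", "kwargs": {"moves": [{"wx": 0, "wy": 0, "wz": 0, "dx": 1, "dy": 0, "dz": 0, "grip": -1}, {"wx": 0, "wy": 0, "wz": 0, "dx": 1, "dy": 0, "dz": 0, "grip": -1}]}}

```text
time_s: 25.2
tcp_pos: [0.5408, 0.0872, 0.0406]
orientation: [2.154, 2.285, -0.004]
force: [-1.7, -9.2, 2.0]
gripper_width: -0.0
```

Call:
{"fn": "step_arm", "kwargs": {"moves": [{"wx": 0, "wy": 0, "wz": 0, "dx": 1, "dy": 0, "dz": 0, "grip": -1}, {"wx": 0, "wy": 0, "wz": 0, "dx": 1, "dy": 0, "dz": 0, "grip": -1}]}}

```text
time_s: 25.45
tcp_pos: [0.5408, 0.0877, 0.0409]
orientation: [2.151, 2.285, -0.007]
force: [-2.8, -14.3, 4.5]
gripper_width: -0.001
```

Call:
{"fn": "step_arm", "kwargs": {"moves": [{"wx": 0, "wy": 0, "wz": 0, "dx": 0.6, "dy": 0, "dz": 0, "grip": -1}, {"wx": 0, "wy": 0, "wz": 0, "dx": 0, "dy": 0, "dz": 0, "grip": -1}]}}

```text
time_s: 25.7
tcp_pos: [0.5408, 0.0877, 0.0409]
orientation: [2.152, 2.284, -0.008]
force: [-1.7, -13.4, 3.3]
gripper_width: 0.001
```

Call:
{"fn": "step_arm", "kwargs": {"moves": [{"wx": 0, "wy": 0, "wz": 0, "dx": 0, "dy": 0, "dz": 0, "grip": -1}, {"wx": 0, "wy": 0, "wz": 0, "dx": 0, "dy": 0, "dz": 0, "grip": -1}]}}

```text
time_s: 25.95
tcp_pos: [0.5408, 0.0877, 0.0409]
orientation: [2.152, 2.284, -0.008]
force: [-2.1, -13.9, 3.1]
gripper_width: -0.005
```

Call:
{"fn": "step_arm", "kwargs": {"moves": [{"wx": 0, "wy": 0, "wz": 0, "dx": 0.7, "dy": 0, "dz": 0, "grip": -1}, {"wx": 0, "wy": 0, "wz": 0, "dx": 0, "dy": 0, "dz": 0, "grip": -1}]}}

```text
time_s: 26.2
tcp_pos: [0.5408, 0.0879, 0.041]
orientation: [2.151, 2.284, -0.009]
force: [-3.4, -15.7, 4.5]
gripper_width: 0.003
```

Call:
{"fn": "step_arm", "kwargs": {"moves": [{"wx": 0, "wy": 0, "wz": 0, "dx": 0, "dy": 0, "dz": 0, "grip": -1}, {"wx": 0, "wy": 0, "wz": 0, "dx": 0, "dy": 0, "dz": 0, "grip": -1}]}}

```text
time_s: 26.45
tcp_pos: [0.5408, 0.0879, 0.041]
orientation: [2.151, 2.284, -0.009]
force: [-1.6, -15.5, 3.6]
gripper_width: 0.0
```

The wedge is jammed at about 16 N. Backing off and retreating.

Call:
{"fn": "step_arm", "kwargs": {"moves": [{"wx": 0, "wy": 0, "wz": 0, "dx": -3, "dy": 0, "dz": 0, "grip": -1}, {"wx": 0, "wy": 0, "wz": 0, "dx": -10, "dy": 0, "dz": 0, "grip": -1}, {"wx": 0, "wy": 0, "wz": 0, "dx": -22, "dy": 0, "dz": 0, "grip": -1}, {"wx": 0, "wy": 0, "wz": 0, "dx": 0, "dy": 0, "dz": -30, "grip": -1}, {"wx": 0, "wy": 0, "wz": 0, "dx": 0, "dy": 0, "dz": -50, "grip": -1}]}}

```text
time_s: 27.08
tcp_pos: [0.5406, 0.057, 0.119]
orientation: [-2.154, -2.281, 0.005]
force: [-0.2, 0.9, -0.0]
gripper_width: 0.0
```

Call:
{"fn": "step_arm", "kwargs": {"moves": [{"wx": 0, "wy": 0, "wz": 0, "dx": -40, "dy": 0, "dz": -50, "grip": -1}, {"wx": 0, "wy": 0, "wz": 0, "dx": -50, "dy": -10, "dz": -30, "grip": -1}, {"wx": 0, "wy": 0, "wz": 0, "dx": -50, "dy": -10, "dz": 0, "grip": -1}, {"wx": 0, "wy": 0, "wz": 0, "dx": -50, "dy": 0, "dz": 0, "grip": -1}, {"wx": 0, "wy": 0, "wz": 0, "dx": -40, "dy": 0, "dz": 0, "grip": -1}]}}

```text
time_s: 27.7
tcp_pos: [0.536, -0.1744, 0.1996]
orientation: [2.156, 2.284, 0.002]
force: [0.1, -0.4, -0.6]
gripper_width: -0.001
```

Call:
{"fn": "step_arm", "kwargs": {"moves": [{"wx": 0, "wy": 0, "wz": 0, "dx": 0, "dy": 0, "dz": 0, "grip": -1}, {"wx": 0, "wy": 0, "wz": 0, "dx": 0, "dy": 0, "dz": 0, "grip": -1}, {"wx": 0, "wy": 0, "wz": 0, "dx": 0, "dy": 0, "dz": 0, "grip": -1}]}}

```text
time_s: 28.08
tcp_pos: [0.5359, -0.1714, 0.199]
orientation: [-2.154, -2.286, -0.0]
force: [-0.3, -0.1, -0.3]
gripper_width: 0.001
```

```bash
python3 -c "
from h import *
from rig import *
go(500,-150,200,.0579)
s=capture('scene');crop(s,230,130,370,225,5,'pics/m1.png');t=capture('top');crop(t,140,140,260,240,6,'pics/m2.png');cv2.imwrite('pics/m3.png',s['frame'])
pickle.dump(s,open('s4.pkl','wb'));pickle.dump(t,open('t4.pkl','wb'))"
```

```text
t 28.07 p [ 535.9 -171.4  199. ] jig [ -91.9 -330.8] d [ 23.5 -34.5  -0.9] w [-0.    -0.001  0.002] F [-0.3 -0.1 -0.3] g 0.001 q [-0.43  0.14  1.81  0.    1.19 -0.49]
```

View pics/m1.png

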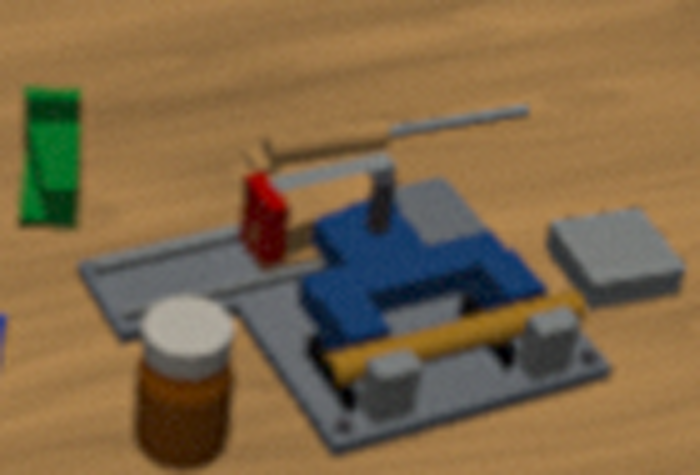

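View pics/m2.png

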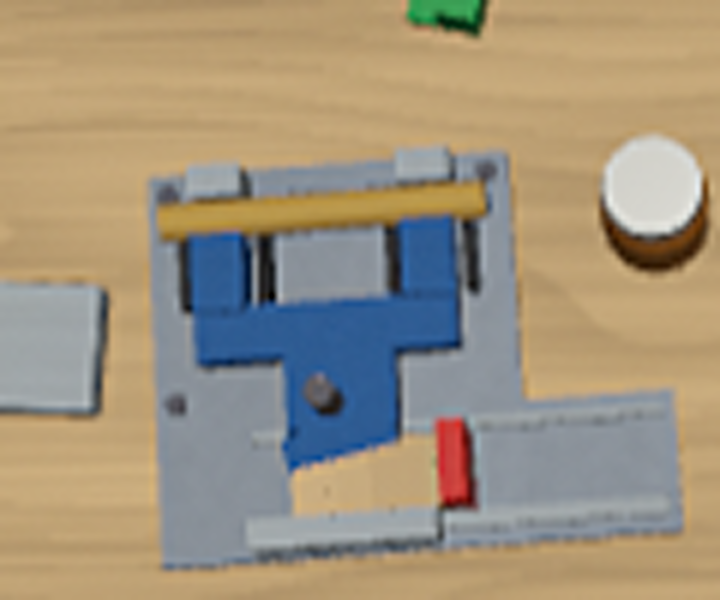

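View pics/m3.png

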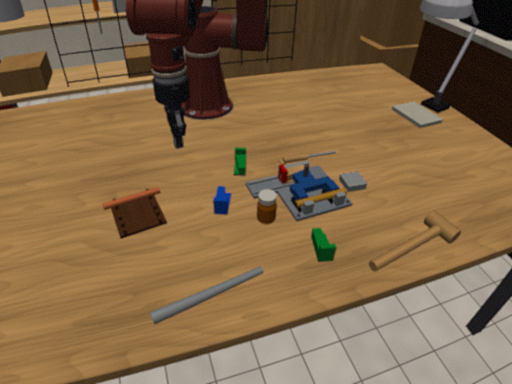

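The tube is trapped between the fork pads and both posts. The wedge is home against the ramp (tab at (215.5,217) in top view), and the jar, block, burnisher and copper tube look unmoved. One numeric check before handing in.

```bash
python3 - <<'E'
from h import *
a=load('t0') if False else load('top0'); t=load('t4')
c,mr,wh,an,n=tube(t,.033,(160,160,228,185),(18,120,120),(30,255,255))
print("tube jig",w2j(np.array(mr)),wh,"yaw",an,"jig yaw",TH)
w=onz(t,[((455+.5)/6-.5+140,(462+.5)/6-.5+140)],.058)[0,:2]*1000; print("tab mid jig",w2j(w))
for n,(x0,y0,x1,y1) in dict(jar=(235,158,265,190),block=(130,180,162,215),burn=(130,243,212,265),copper=(338,215,400,235)).items():
    print(n,"mean diff",cv2.absdiff(a["frame"][y0:y1,x0:x1],t["frame"][y0:y1,x0:x1]).mean().round(2))
E
```

```text
tube jig [52.51465631  1.51283556] (16.252973556518555, 150.4412384033203) yaw 0.057432204372213004 jig yaw 0.0579
tab mid jig [-73.18642671 -56.25407788]
jar mean diff 12.38
block mean diff 12.87
burn mean diff 12.65
copper mean diff 19.49
```

The tube and wedge readings are good. The picture differences are larger than expected, so I'll compare them with bare bench and estimate shifts.

```bash
python3 - <<'E'
from h import *
from rig import *
a=load('top0'); t=load('t4')
f=lambda c:cv2.GaussianBlur(cv2.cvtColor(c["frame"],cv2.COLOR_BGR2GRAY),(3,3),0).astype(np.float32)
A,B=f(a),f(t)
for n,(x0,y0,x1,y1) in dict(wood=(20,280,120,340),jar=(235,158,265,190),block=(130,180,162,215),burn=(130,243,212,265),greenwedge=(238,240,265,278),copper=(335,210,402,240)).items():
    p,q=A[y0:y1,x0:x1],B[y0:y1,x0:x1]
    print(n,np.abs(p-q).mean().round(1),(q-p).mean().round(1),[np.round(v,2) for v in cv2.phaseCorrelate(p,q,cv2.createHanningWindow((x1-x0,y1-y0),cv2.CV_32F))])
crop(t,325,170,405,245,7,"pics/n1.png")
E
```

```text
wood 13.1 13.1 [array([-0.06, -0.05]), np.float64(0.91)]
jar 12.8 12.8 [array([ 0.04, -0.25]), np.float64(0.86)]
block 13.1 13.1 [array([ 0.1 , -0.09]), np.float64(0.92)]
burn 13.1 13.1 [array([0.  , 0.03]), np.float64(0.82)]
greenwedge 12.6 12.6 [array([ 0.71, -0.03]), np.float64(0.83)]
copper 22.9 -6.6 [array([-0.23, -0.15]), np.float64(0.46)]
```

View pics/n1.png

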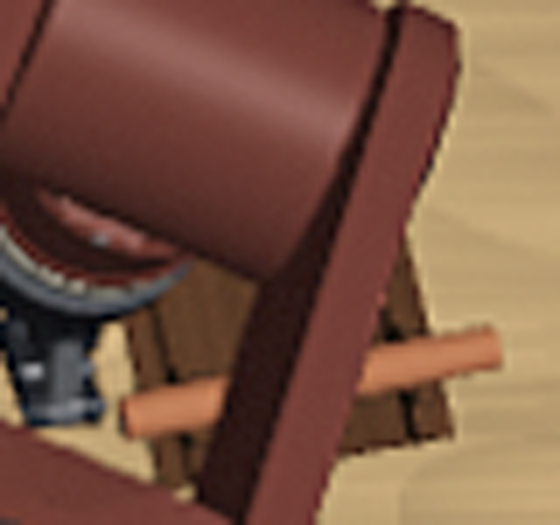

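The difference is a uniform brightness change. Nothing shifted, and the copper tube's ends are where they were.

```bash
python3 -c "
from rig import *
print(finish_job())"
```

```text
the job is handed in; nothing more can be done
None
```

I laid the brass tube across the jig's ribs, slid the clamp bar up to trap it, and jammed the wedge. I handed the job in after about 28 s, well inside the 58 s limit; no verdict was reported.

- **Bar:** I pushed it until the force rose from about 2 N to about 10 N, which meant the tube was against both posts.
- **Wedge:** I drove it to about 16 N, inside the 12 to 18 N range. Then I backed the arm off so it touches nothing.
- **Tube at the last check:** its centre read jig x 52.5 mm (51 expected) and y +1.5 mm, with yaw matching the jig within 0.001 rad. It stayed trapped after I let go.
- **Wedge at the last check:** the tab middle is at jig y -56 mm, so the heel is at about -62 mm, right at the edge of the expected range.
- **Left alone:** the jar, block and burnisher shifted less than 0.3 pixel between the first and last pictures. The copper tube was partly hidden by the arm, but its visible ends have not moved.

Two checks disagreed:
- **Scene camera:** it read the tube about 3 mm further along jig y than the top camera, and up to about 8 mm off across it. I trusted the top camera for tube position.
- **Picture difference:** the plain comparison looked large at first. It turned out to be a uniform brightness change.

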